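Pin a reel on its stand with a linchpin

TASK

Push the empty reel fully home on the canted spindle of the reel stand, then lock it on: take the linchpin that fits from the wooden block, push it down through the cross hole in the spindle until its shoulder sits on the spindle, and swing its ring right over the free end of the spindle until it lies along the pin. Leave the thicker linchpin in the block and do not disturb the other things on the desk.

Things in the scene. Friction and masses are not known exactly. Their poses are not given: they have to be found in the camera images.
- reel_stand: grey steel reel stand bolted to the desk: foot plate 170 x 100 x 12 mm, leaning upright plate 64 mm wide and 140 mm high behind the reel; the reel's upper edge is at most 195 mm high. Origin at the centre of the foot's underside; x points along the foot, below the spindle, towards the spindle's free end; z up.
- spindle: the stand's fixed steel spindle, canted 0.52 rad (30 deg) above level. Origin: mouth of its cross hole, on the flat top of its square end. x along the spindle to its free end; z straight out of the hole (30 deg from vertical, leaning back over the reel); y level. The hole is 9.8 mm wide, slightly chamfered, and runs right through the square end along z
- reel_bush (a joint): how far (m) the reel stands out along the spindle; 0 = fully home against the collar at the spindle's foot, at most 0.032. It slides stiffly (about 3 N) and stays where left. Standing out, its brass boss covers the cross hole; at home the boss ends 12.5 mm behind the hole's centre and the flange's front face 24 mm behind it
- reel_face (a point): centre of the front face of the reel's front flange, on the spindle's axis (axes as spindle). The empty reel has two black flanges, 92 mm in diameter and 5 mm thick, on a brown barrel, and spins. A brass boss 32 mm in diameter stands 11.5 mm out of this flange round the spindle; push on the flange outside the boss
- linchpin: the thinner of two loose steel linchpins (60 g), standing head up in the pin block. Origin: centre of the underside of its round shoulder (18 mm across, 4 mm thick); z along the pin to the head; x to the side where the open ring stands out. The shank, 8 mm in diameter with a tapered tip, reaches 30 mm below the origin
- linchpin_ring (a joint): angle of the linchpin's ring (rad): 0 = fully open, standing out to the pin's +x and 15 deg upward; 0.26 = square to the pin; grows as it swings down to 1.83 = fully over, lying along the pin. Stiff hinge (0.02 N m), stays where left. Ring of 4 mm wire, 46 mm across, one side at the hinge
- linchpin_ring_far (a point): point of the ring farthest from its hinge (wire centre, 46 mm from the hinge axis). With the pin seated and the pin's +x towards the spindle's free end, the ring can pass over that end, and the spindle then stands through the ring, whose far side lies just past the pin's tip
- thick_linchpin: the thicker linchpin, same form: shank 12.5 mm in diameter (too thick for the hole), head 14 mm wide, ring 54 mm across; it stands in the other hole of the block. Origin and axes as for the linchpin. Not to be used.
- pin_block: pale wooden block 50 x 145 x 48 mm, fixed to the desk, with two holes of 14 mm, 85 mm apart along its y, in which the two linchpins stand with their shoulders on its top. Origin at the centre of its underside. Which pin is in which hole varies.
- flat_file: flat file, 16 x 200 x 4 mm plain steel bar lying on the desk between the pin block and the stand; origin at the centre of its underside, long axis y
- led_bulb: white light bulb lying on its side, 68 x 121 x 69 mm; origin at the centre of its underside
- glue_bottle: white glue bottle with a pointed orange cap, 47 mm across, 148 mm tall; origin at the centre of its foot
- lamp_carton: dark blue printed carton, 200 x 110 x 74 mm, near the robot's foot; origin at the centre of its underside, long axis x
- spindle_end (a point): centre of the end face of the spindle's free end, 11 mm past the hole in x (axes as spindle). The square end is 20 mm wide (y) and 20 mm thick (z = 0 to -20 mm in spindle); behind it the spindle is a round bar of 22 mm, on the same axis (z = -10 mm)
- linchpin_head (a point): the place to grip the linchpin, 26 mm above its origin (axes as linchpin): flat-sided head 12 mm wide (y), 16 mm (x), its top at z = 38 mm. The ring's hinge axis lies along y at z = 8 mm, so keep fingertips above z = 14 mm there and grip across y
- lamp_carton_b: dark blue printed carton, 130 x 200 x 74 mm, at the left of the stand; origin at the centre of its underside, long axis y

How it is judged:
On the way, in this order (a step that is already met when the one before it is completed fails the run):
1. the reel is fully home on the spindle (value of joint reel_bush below 0.003 m), for 0.2 s.
2. the linchpin is through the cross hole with its shoulder on the spindle (value of joint reel_bush below 0.003 m and distance between linchpin and spindle below 0.004 m and angle between the z axis of linchpin and the z axis of spindle, either way round below 0.12 rad), for 0.2 s.
3. the ring is swung over the end of the spindle (all of step 2 and value of joint linchpin_ring above 1.57 rad), for 0.2 s.
At the end, for the whole second after the job is handed in: Reel within 3 mm of home; thinner linchpin in the cross hole, its shoulder centre within 4 mm of the hole's mouth and in line with the hole within 0.12 rad; its ring over the spindle's end at 1.57 rad or more (within 15 degrees of lying along the pin); pin released, at rest (all of step 3 and linear speed of linchpin below 0.02 m/s); the robot touches nothing.
It fails at once if the thicker linchpin is taken from its place (moved more than 25 mm) (distance of thick_linchpin from where it was at the start of the episode above 0.025 m).
It fails at once if a bystander is disturbed (moved more than 30 mm) (distance of any of flat_file, led_bulb, glue_bottle, lamp_carton, lamp_carton_b from where it was at the start of the episode above 0.03 m).
It also fails if it takes over 72 s, if anything falls off the work surface, if the arm or the gripper's body presses on something with over 40 N, if the wrist force passes 120 N, or if a joint passes its speed limit or range.

ROBOT

A 7-joint arm with a two-finger parallel gripper is mounted at the origin on the work surface; the furniture and walls round the work are solid. World frame = base frame: x ahead of the robot, y to its left, z up, the work surface at z = 0. Lengths are in m, angles in rad, forces in N, time in s.
With the tool pointing down it reaches from about 0.425 to 0.875 m from the base axis. Payload 4.7 kg.
Tool frame: the origin (TCP) lies on the centre line of the jaws, within the pads' length; the fingertips stand 19 mm ahead of it and the grasp point (between the pads) is the TCP (ctrl.nose_length is the distance from the TCP to the fingertips, in m); z points along the fingers, x is the direction in which the jaws open and shut, and the axes are right-handed (so a half turn about z gives the same grasp; the last joint's range is limited). The gripper opens to 87 mm and grips with 3 to 60 N. Pads are 19 mm wide; open, the fingers measure 117 mm over their backs; the gripper's body (75 mm by 190 mm) begins 51 mm behind the grasp point.
Start: joints at [1.348, 0.321, -0.07, 1.45, 0.023, 1.371, -0.057], TCP at [0.152, -0.632, 0.242] pointing down, gripper open.
Joint ranges: [-2.86, 2.86], [-0.3, 2.09], [-1.38, 1.24], [0.06, 2.45], [-1.56, 4.7], [0.09, 2.05], [-2.69, 2.69]. Speed limits (rad/s): [2.57, 2.57, 3.14, 3.14, 3.14, 3.14, 3.14].

INTERFACE

Orientations are given as a rotation vector (axis times angle).
In Python, from bench import ctrl gives the robot as it stands. The module is installed in compiled form; this text tells all that it offers.
- The arm moves only by the shell command python3 -m crank 'ROWS' [OPENING] [FORCE]. ROWS is a JSON object of lists of equal length, an entry for each row: "dp": the shift along the tool's x, y, z in cm, a list of three; "delta_rot": the turn, a rotation vector about the tool's x, y, z in rad, a list of three. In form: {"dp": [[x, y, z], ...], "delta_rot": [[rx, ry, rz], ...]}. A call has exactly 8 rows; each row shifts and turns the commanded pose from where the row before left it, along the tool's axes as they then stand; what a row does not reach is not made up. A row lasts 1/10 s, in which the tool goes at most 50 mm and 8.59 degrees, less where a joint would pass 70% of its speed; a pose out of reach is approached as far as the arm can. A call with a gripper value outside its range is refused whole. OPENING is the finger opening in cm, from 0 to 8.7, set as the call begins (- or left out, the last holds). The fingers move at their own pace and stop on an object; FORCE is the grip in N (left out, the last holds). Time passes only in rows, so rows that do not move let the fingers close, or fill a call up. It gives the time, the measured TCP pose, the force and the opening at its end, in the units of the state.
- ctrl.get_state(): the state, without advancing time (a new reading comes with each control period).
- ctrl.get_image(name): name is "scene" or "side" or "wrist"; returns the picture (400x640x3 uint8, blue, green, red); there is no depth.
- ctrl.camera_info(name): a dict with "camera_matrix" (3x3 intrinsics, pixels), "xyz" and "orientation" of the camera in the world. Camera axes: x right, y down, z forward; pixel columns grow to the right and rows downward; lengths in m; the calibration is good to about 2 mm. The wrist camera is an equidistant fisheye: a pixel r from the principal point sees the ray r / f radians off the axis. A picture is of the moment at which its call begins: read the wrist's pose just before it. camera_info takes no time and is no camera call; for the wrist camera it gives the pose at the moment of the call.
- ctrl.close_job(): hands the job in, once; it reports no verdict.
The state is a dict: "time": time; "joint_positions": joint angles; "qd": joint speeds; "joint_torque": joint torques, N m; "position": TCP position; "tool_rot": TCP orientation; "ft_force": force on the tool from outside, world axes, zero at the start; "torque": the same for the moment, N m; "grip_width": opening from 0.0 (shut) to 1.0 (fully open).
Only numpy, scipy, OpenCV 4.12 (cv2) and the standard library are available. Lean on these libraries where they do the work, as an engineer would, in place of code of your own. Each camera call takes 0.05 s, during which the arm holds its last target.

## Working session

There is one attempt and no reset: what is moved stays moved. The work goes in short steps, Python scripts to look and compute and a shell command to move; the robot and the scene stay as the last step left them, time stands still between calls to the robot, and variables do not carry over. Pictures are saved under pics/ and viewed, and the job is handed in when it is done.

```bash
mkdir -p pics; ls; python3 - <<'E'
from bench import ctrl
import cv2
print(ctrl.get_state()); print(ctrl.nose_length)
for n in ("scene","side","wrist"):
    print(n,ctrl.camera_info(n))
    cv2.imwrite(f"pics/{n}0.png",ctrl.get_image(n))
E
```

```text
pics
{'time': 0.0, 'joint_positions': array([ 1.34812292,  0.32186467, -0.07008717,  1.45168455,  0.02260742,
        1.37078867, -0.05689264]), 'qd': array([-0.00041788,  0.00027687, -0.00045194, -0.00053956,  0.00024532,
       -0.00138281, -0.00064289]), 'joint_torque': array([ 2.34663767e-04, -4.91280055e+01, -4.03398843e-01, -3.12523627e+01,
       -6.38661487e-02,  4.38180612e-02,  1.80907282e-04]), 'position': array([ 0.15229883, -0.6313708 ,  0.24042964]), 'tool_rot': array([-2.46742175,  1.94276729,  0.00251366]), 'ft_force': array([ 0.46632147, -0.18208802,  0.86647462]), 'torque': array([0.03656396, 0.07886965, 0.060666  ]), 'grip_width': 1.0037190289409565}
0.019
scene {'camera_matrix': array([[495.5991425 ,   0.        , 316.50458314],
       [  0.        , 495.5991425 , 189.83059013],
       [  0.        ,   0.        ,   1.        ]]), 'xyz': array([-0.94481661, -0.828906  ,  1.10209848]), 'orientation': array([-1.93116142,  0.98439439, -0.58805919])}
side {'camera_matrix': array([[457.89866978,   0.        , 325.20788643],
       [  0.        , 457.89866978, 202.32967712],
       [  0.        ,   0.        ,   1.        ]]), 'xyz': array([ 0.25728703, -1.11134253,  0.8065839 ]), 'orientation': array([-2.08706234,  0.08620141, -0.08459201])}
wrist {'camera_matrix': array([[309.70691629,   0.        , 321.50650039],
       [  0.        , 309.70691629, 191.40876967],
       [  0.        ,   0.        ,   1.        ]]), 'xyz': array([ 0.21793169, -0.61640774,  0.38388712]), 'orientation': array([ 2.30816623, -1.81609101, -0.23078736])}
```

View pics/scene0.png

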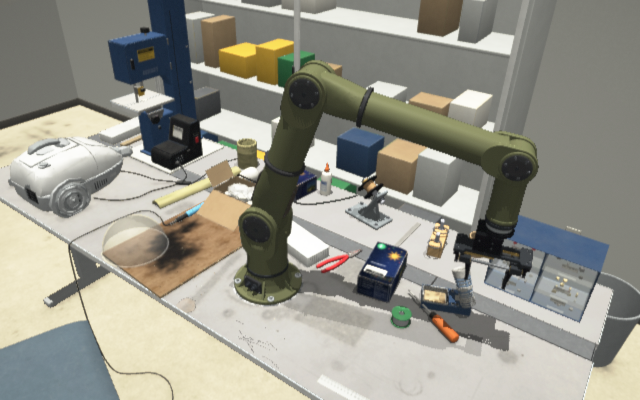

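View pics/side0.png

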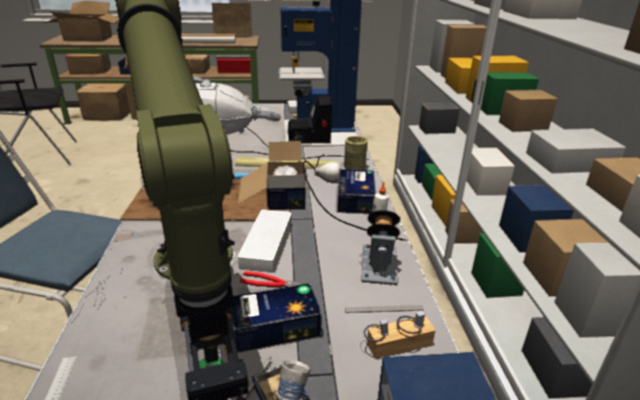

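View pics/wrist0.png

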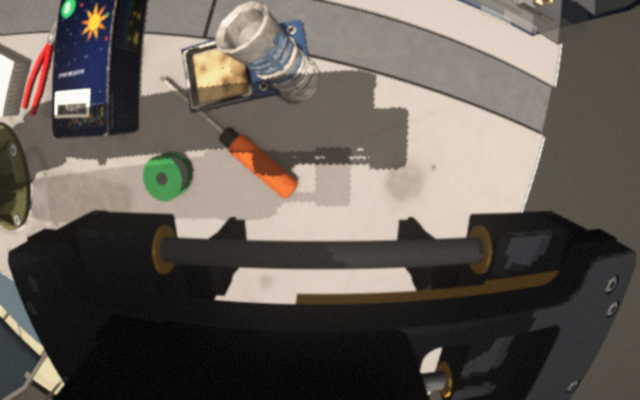

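```bash
python3 - <<'E'
import cv2
a=cv2.imread("pics/scene0.png")[150:290,310:510]
cv2.imwrite("pics/sc_crop.png",cv2.resize(a,None,fx=4,fy=4,interpolation=cv2.INTER_CUBIC))
a=cv2.imread("pics/side0.png")[160:360,300:460]
cv2.imwrite("pics/sd_crop.png",cv2.resize(a,None,fx=3,fy=3,interpolation=cv2.INTER_CUBIC))
E
```

```text
(no output)
```

View pics/sc_crop.png

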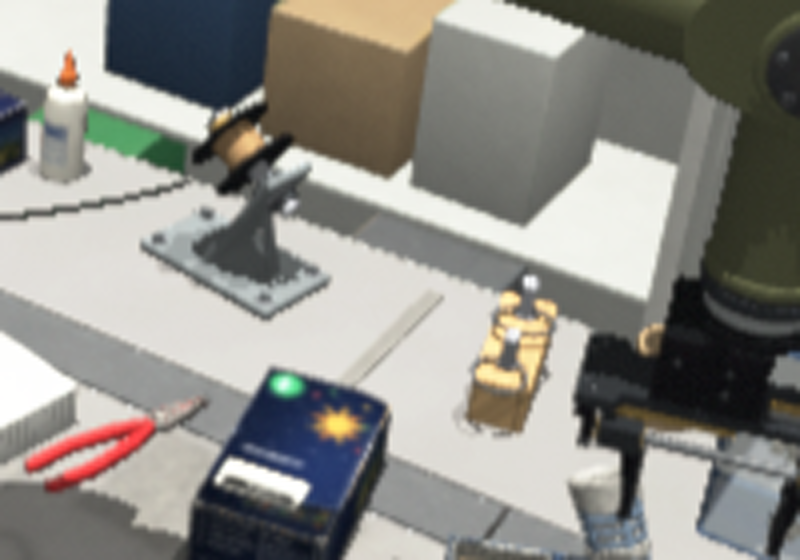

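View pics/sd_crop.png

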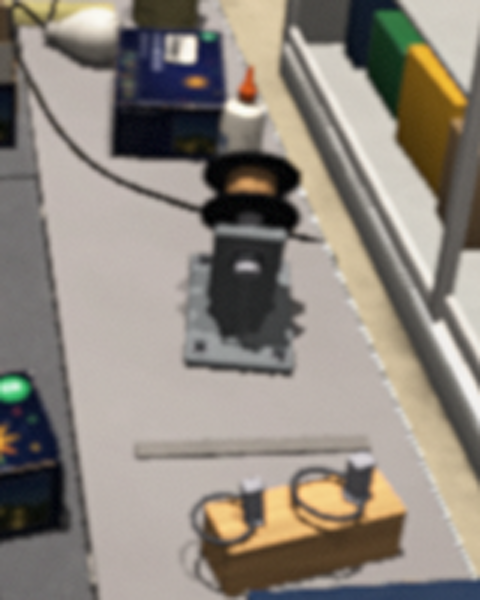

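```bash
cat > h.py <<'E'
import numpy as np, cv2
from scipy.spatial.transform import Rotation as R
from bench import ctrl
FIX={}
def cam(n):
    i=ctrl.camera_info(n); return np.array(i["camera_matrix"]),np.array(i["xyz"]),R.from_rotvec(i["orientation"]).as_matrix()
def ray(c,px,fish=False):
    K,p,M=c; x=(px[0]-K[0,2])/K[0,0]; y=(px[1]-K[1,2])/K[1,1]
    if fish:
        r=np.hypot(x,y); s=np.sin(r)/r if r>1e-9 else 1; d=np.array([x*s,y*s,np.cos(r)])
    else: d=np.array([x,y,1.])
    d=M@d; return p,d/np.linalg.norm(d)
def onz(c,px,z,fish=False):
    p,d=ray(c,px,fish); return p+d*(z-p[2])/d[2]
def proj(c,P,fish=False):
    K,p,M=c; q=M.T@(np.array(P)-p)
    if fish:
        r=np.hypot(q[0],q[1]); t=np.arctan2(r,q[2]); q=np.array([q[0]/r*t,q[1]/r*t,1.]); 
        return np.array([K[0,0]*q[0]+K[0,2],K[1,1]*q[1]+K[1,2]])
    return np.array([K[0,0]*q[0]/q[2]+K[0,2],K[1,1]*q[1]/q[2]+K[1,2]])
def tri(rays):
    A=np.zeros((3,3));b=np.zeros(3)
    for p,d in rays:
        Q=np.eye(3)-np.outer(d,d);A+=Q;b+=Q@p
    x=np.linalg.solve(A,b); return x,[np.linalg.norm((np.eye(3)-np.outer(d,d))@(x-p)) for p,d in rays]
def save_wcam(n,c): np.savez(f"pics/{n}.npz",K=c[0],p=c[1],M=c[2])
def load_wcam(n):
    d=np.load(f"pics/{n}.npz"); return d["K"],d["p"],d["M"]
def tool():
    s=ctrl.get_state(); return np.array(s["position"]),R.from_rotvec(s["tool_rot"]).as_matrix(),s
def rowsum(target_p,target_R=None):
    "shift and turn in tool axes (cm, rad) to go"
    p,M,s=tool(); print("dp cm",np.round(M.T@(np.array(target_p)-p)*100,2))
    if target_R is not None: print("rot",np.round(R.from_matrix(M.T@target_R).as_rotvec(),3))
def wshot(n):
    c=cam("wrist"); im=ctrl.get_image("wrist"); cv2.imwrite(f"pics/{n}.png",im); save_wcam(n,c); return c,im
E
python3 - <<'E'
from h import *
S,D=cam("scene"),cam("side")
sc=lambda u,v:(310+u/4,150+v/4); sd=lambda u,v:(300+u/3,160+v/3)
for q in [(143,243),(330,278),(268,316)]: print("foot scene",onz(S,sc(*q),.012))
for q in [(185,362),(293,373),(190,257)]: print("foot side",onz(D,sd(*q),.012))
print("pins scene (heads top z .09)",[onz(S,sc(*q),.09) for q in [(531,280),(513,333)]])
print("pins side",[onz(D,sd(*q),.09) for q in [(251,482),(360,457)]])
for a,b in [((531,280),(360,457)),((513,333),(251,482))]: print(tri([ray(S,sc(*a)),ray(D,sd(*b))]))
print("file",[onz(D,sd(*q),.004) for q in [(136,450),(368,443)]])
p,M,s=tool();print(p,M)
print("tool to wrist cam",M.T@(cam("wrist")[1]-p))
E
```

```text
foot scene [0.49587617 0.01255056 0.012     ]
foot scene [ 0.55435415 -0.16715902  0.012     ]
foot scene [ 0.46111735 -0.14997587  0.012     ]
foot side [ 0.46921149 -0.15455438  0.012     ]
foot side [ 0.56353302 -0.17621073  0.012     ]
foot side [0.50156135 0.00799294 0.012     ]
pins scene (heads top z .09) [array([ 0.55583358, -0.36313056,  0.09      ]), array([ 0.4682198 , -0.38326947,  0.09      ])]
pins side [array([ 0.4740029, -0.3864495,  0.09     ]), array([ 0.56108525, -0.36663644,  0.09      ])]
(array([ 0.56345929, -0.36085393,  0.08467864]), [np.float64(0.00018559615176505978), np.float64(0.00018559615176504278)])
(array([ 0.47565372, -0.38095019,  0.08462883]), [np.float64(4.9019944397706446e-05), np.float64(4.9019944397668635e-05)])
file [array([ 0.41119647, -0.25572911,  0.004     ]), array([ 0.60905628, -0.26115353,  0.004     ])]
[ 0.15234555 -0.63151583  0.24072401] [[ 2.34619141e-01 -9.72087277e-01 -4.28728006e-04]
 [-9.72086358e-01 -2.34619510e-01  1.34075752e-03]
 [-1.40392128e-03  1.02193268e-04 -9.99999009e-01]]
tool to wrist cam [ 0.00053701 -0.06728807 -0.14331568]
```

```bash
python3 -m crank '{"dp":[[0,0,-1.5],[0,0,-1.5],[0,0,-1.5],[0,0,-1.5],[0,0,-1.5],[0,0,-1.5],[0,0,-1],[0,0,-1]],"delta_rot":[[0,0,-0.144],[0,0,-0.144],[0,0,-0.144],[0,0,-0.144],[0,0,-0.144],[0,0,-0.144],[0,0,-0.144],[0,0,-0.144]]}' 8.7
python3 - <<'E'
from h import *
S,D=cam("scene"),cam("side")
p,M,s=tool(); print(p,s["joint_positions"],M)
rowsum([0.42,-0.27,0.36])
sc=lambda u,v:(310+u/4,150+v/4); sd=lambda u,v:(300+u/3,160+v/3)
print("bottle",onz(S,sc(63,178),.0),tri([ray(S,sc(67,52)),ray(D,sd(248,70))]))
print("box",[onz(D,(383,358),z) for z in (0,.1,.15,.2)],[onz(S,(497,212),z) for z in (0,.1,.15,.2)])
print("shelf edge",onz(D,sd(290,30),.3),onz(D,(448,265),0.1))
E
```

```text
time: 0.95
position: [0.1524, -0.6318, 0.3518]
tool_rot: [-3.129, 0.276, 0.0]
ft_force: [0.2, 0.0, 0.1]
grip_width: 1.002
[ 0.1524136  -0.63179619  0.35181084] [ 1.45159252  0.30536532 -0.21154063  1.25912149  0.06322903  1.58375072
  1.07433564] [[ 9.84545653e-01 -1.75128059e-01 -1.38065643e-04]
 [-1.75128025e-01 -9.84545641e-01  2.34164894e-04]
 [-1.76940770e-04 -2.06366865e-04 -9.99999963e-01]]
dp cm [ 20.01 -40.31  -0.81]
bottle [0.56675271 0.15753453 0.        ] (array([0.58378656, 0.16959084, 0.13953352]), [np.float64(0.0010835847116116189), np.float64(0.0010835847116114964)])
box [array([ 4.75536542e-01, -4.10111632e-01,  1.11022302e-16]), array([ 0.44847804, -0.49705   ,  0.1       ]), array([ 0.43494879, -0.54051919,  0.15      ]), array([ 0.42141954, -0.58398837,  0.2       ])] [array([ 0.8800646 , -0.47748278,  0.        ]), array([ 0.71448219, -0.50936951,  0.1       ]), array([ 0.63169099, -0.52531288,  0.15      ]), array([ 0.54889978, -0.54125625,  0.2       ])]
shelf edge [ 0.55650048 -0.06776266  0.3       ] [ 0.67602469 -0.21383827  0.1       ]
```

```bash
python3 -m crank '{"dp":[[2.2,-4.4,0],[2.2,-4.4,0],[2.2,-4.4,0],[2.2,-4.4,0],[2.2,-4.4,0],[2.2,-4.4,0],[2.2,-4.4,0],[2.2,-4.4,0]],"delta_rot":[[0,0,0],[0,0,0],[0,0,0],[0,0,0],[0,0,0],[0,0,0],[0,0,0],[0,0,0]]}' 
python3 - <<'E'
from h import *
p,M,s=tool(); print(p,s["joint_positions"],s["time"])
c,im=wshot("w1"); 
for n in ("scene","side"): cv2.imwrite(f"pics/{n}1.png",ctrl.get_image(n))
E
```

```text
time: 1.75
position: [0.39, -0.3157, 0.3515]
tool_rot: [3.128, -0.286, -0.0]
ft_force: [0.4, -0.7, 1.0]
grip_width: 1.003
[ 0.38999603 -0.31567176  0.35146679] [ 1.12726298 -0.01043    -0.492024    1.61150897 -0.00436963  1.53911251
  0.45314728] 1.75
```

View pics/w1.png

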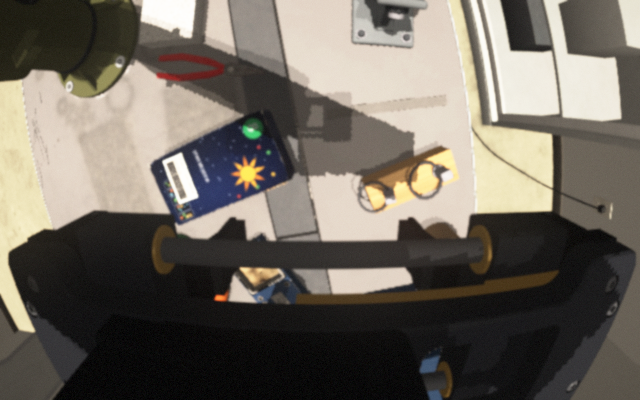

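View pics/scene1.png

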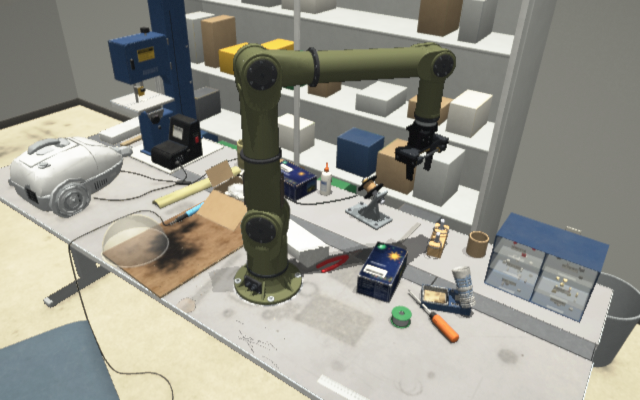

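```bash
python3 - <<'E'
import cv2
a=cv2.imread("pics/w1.png")[130:220,340:470]
b=cv2.imread("pics/w1.png")[0:60,330:460]
cv2.imwrite("pics/w1c.png",cv2.resize(a,None,fx=6,fy=6,interpolation=cv2.INTER_CUBIC))
cv2.imwrite("pics/w1d.png",cv2.resize(b,None,fx=6,fy=6,interpolation=cv2.INTER_CUBIC))
E
```

```text
(no output)
```

View pics/w1c.png

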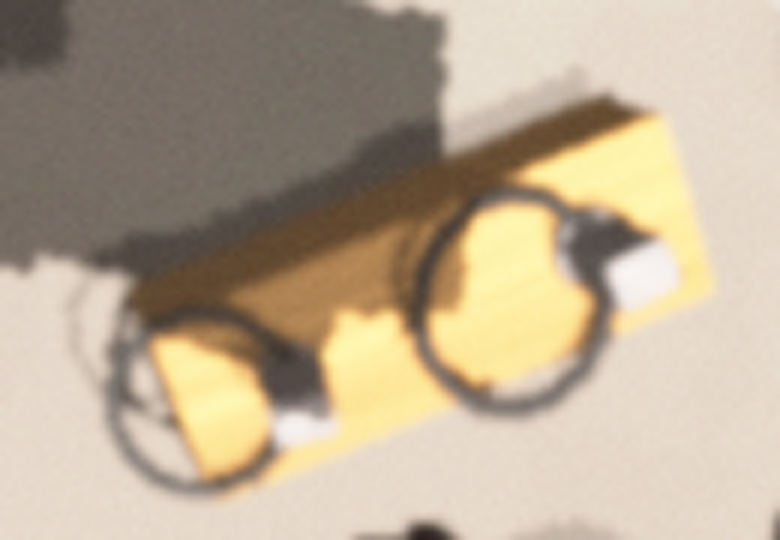

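View pics/w1d.png

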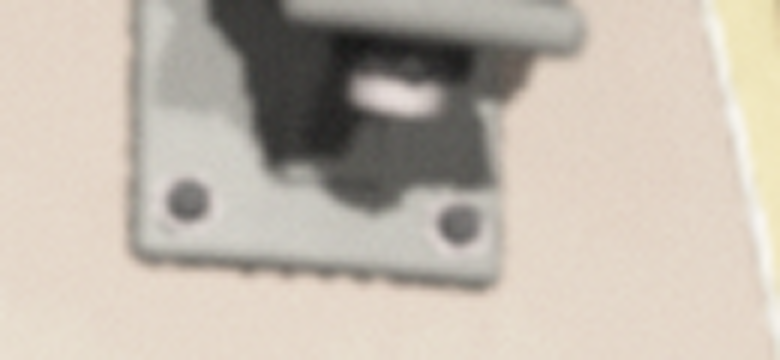

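```bash
python3 -m crank '{"dp":[[1.4,-2.4,0],[1.4,-2.4,0],[1.4,-2.4,0],[1.4,-2.4,0],[1.4,-2.4,0],[1.4,-2.4,0],[0,-1,0],[0,0,0]],"delta_rot":[[0,0,0],[0,0,0],[0,0,0],[0,0,0],[0,0,0],[0,0,0],[0,0,0],[0,0,0]]}' 
python3 - <<'E'
from h import *
p,M,s=tool(); print(p,s["joint_positions"],s["time"])
c,im=wshot("w2"); 
E
```

```text
time: 2.7
position: [0.4996, -0.1807, 0.3513]
tool_rot: [-3.129, 0.283, 0.001]
ft_force: [0.6, -0.3, 0.7]
grip_width: 0.995
[ 0.49959767 -0.18066394  0.35132099] [ 0.93168857  0.07220791 -0.6677494   1.54253923  0.044668    1.54316145
  0.08375299] 2.7
```

View pics/w2.png

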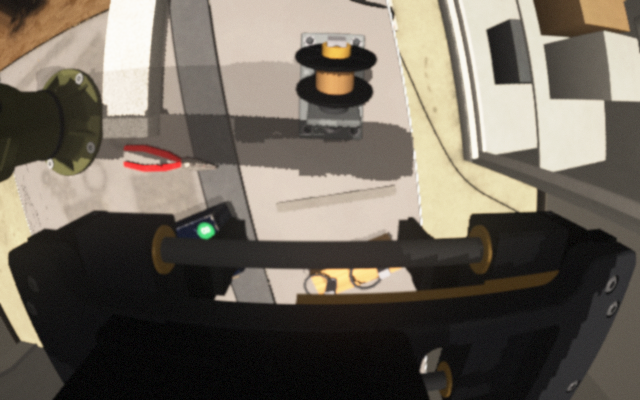

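```bash
python3 -m crank '{"dp":[[0,-1,-0.5],[0,-1,-0.5],[0,-1,-0.5],[0,-1,-0.5],[0,0,0],[0,0,0],[0,0,0],[0,0,0]],"delta_rot":[[0.13,0,0],[0.13,0,0],[0.13,0,0],[0.133,0,0],[0,0,0],[0,0,0],[0,0,0],[0,0,0]]}' 
python3 - <<'E'
from h import *
p,M,s=tool(); print(p,s["joint_positions"],s["time"],M)
c,im=wshot("w3")
a=cv2.imread("pics/w2.png")[20:150,280:400]
cv2.imwrite("pics/w2c.png",cv2.resize(a,None,fx=4.5,fy=4.5,interpolation=cv2.INTER_CUBIC))
cv2.imwrite("pics/w3c.png",cv2.resize(im[20:220,240:440],None,fx=3,fy=3,interpolation=cv2.INTER_CUBIC))
E
```

```text
time: 3.55
position: [0.5062, -0.1457, 0.3791]
tool_rot: [-2.612, 0.235, -0.064]
ft_force: [-0.3, -0.2, 0.1]
grip_width: 0.999
[ 0.50622125 -0.14568565  0.37910416] [ 1.07579781  0.16557863 -0.60766313  1.48785271 -0.40520492  1.66599616
  0.27937219] 3.55 [[ 9.83900516e-01 -1.54559129e-01  8.97287601e-02]
 [-1.78714337e-01 -8.53643161e-01  4.89238735e-01]
 [ 9.80029690e-04 -4.97398060e-01 -8.67521878e-01]]
```

View pics/w2c.png

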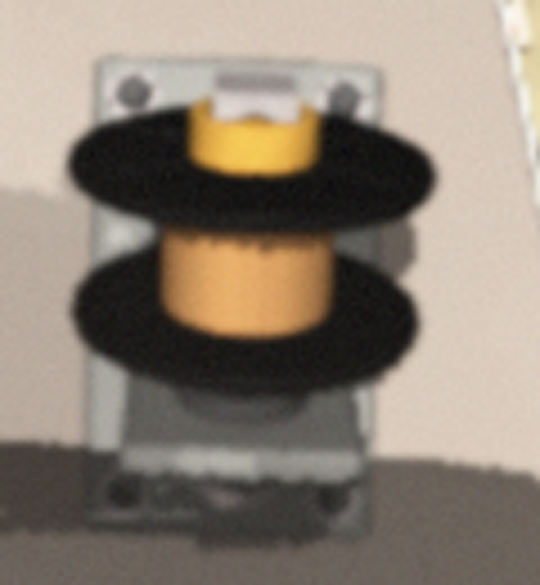

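View pics/w3c.png

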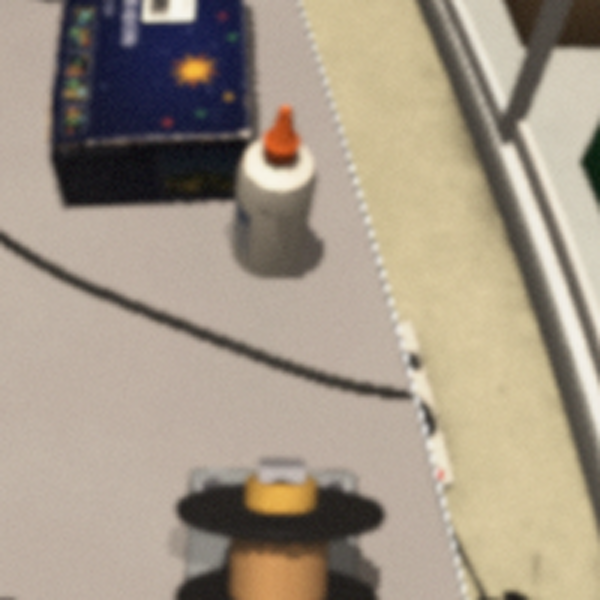

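```bash
python3 - <<'E'
from h import *
for n in ("w1","w2","w3"):
    c=load_wcam(n); print(n,c[1],c[2][:,2])
a=cv2.imread("pics/w2.png")[25:75,300:380]; b=cv2.imread("pics/w3.png")[160:210,290:370]
cv2.imwrite("pics/z.png",cv2.resize(np.vstack([a,b]),None,fx=8,fy=6,interpolation=cv2.INTER_CUBIC))
E
```

```text
w1 [ 0.40229428 -0.24989012  0.49475733] [-0.04508152 -0.244092   -0.96870364]
w2 [ 0.5118273  -0.11498201  0.49464398] [-0.04518632 -0.24341909 -0.96886807]
w3 [ 0.50384308 -0.15878392  0.53694874] [ 0.04839845  0.26267409 -0.96367002]
```

View pics/z.png

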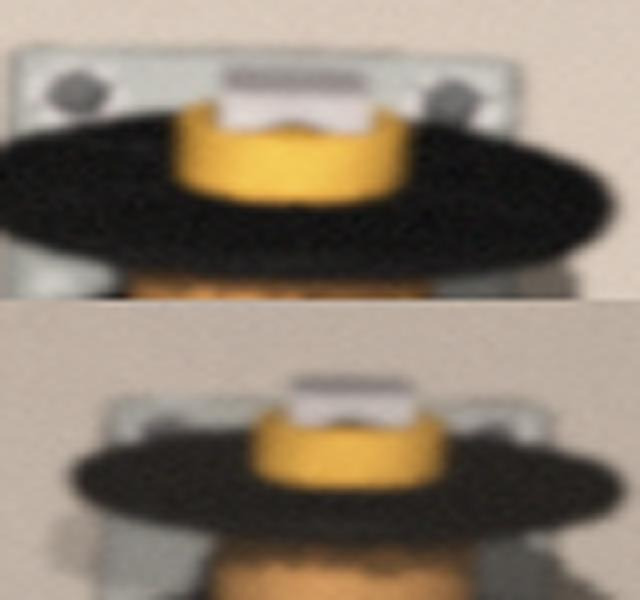

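```bash
python3 - <<'E'
from h import *
a,b=load_wcam("w2"),load_wcam("w3")
e,r=tri([ray(a,(336.75,40.3),1),ray(b,(334,174.8),1)]); print("edge",e,r)
f=[onz(a,q,.012,1) for q in [(301.9,33.3),(365,35.8)]]; print(f,np.linalg.norm(f[0]-f[1]))
f3=[onz(b,q,.012,1) for q in [(303.1,177.2),(358.7,177.5)]]; print(f3,np.linalg.norm(f3[0]-f3[1]))
# near foot corners in w2c: (92,528),(368,535)
g=[onz(a,(280+u/4.5,20+v/4.5),.012,1) for u,v in [(92,528),(368,537)]]; print(g)
m1=(f[0]+f[1])/2;m0=(g[0]+g[1])/2; d=m1-m0; print("axis",d,np.linalg.norm(d),np.degrees(np.arctan2(d[1],d[0])))
w=f[1]-f[0]; print("edge az",np.degrees(np.arctan2(w[1],w[0]))+90)
S,D=cam("scene"),cam("side")
print("proj edge scene/side",proj(S,e),proj(D,e))
E
python3 - <<'E'
import cv2
a=cv2.imread("pics/scene1.png")[160:235,330:430]
cv2.imwrite("pics/z2.png",cv2.resize(a,None,fx=8,fy=8,interpolation=cv2.INTER_CUBIC))
E
```

```text
edge [ 0.54139638 -0.04005755  0.16917022] [np.float64(0.00016972330796374526), np.float64(0.00016972330796349557)]
[array([0.50458686, 0.01735274, 0.012     ]), array([ 0.6003195 , -0.00298159,  0.012     ])] 0.09786840377471284
[array([0.50257131, 0.01604928, 0.012     ]), array([ 0.60037264, -0.00211844,  0.012     ])] 0.09947445140892788
[array([ 0.47258028, -0.14486587,  0.012     ]), array([ 0.56634936, -0.16474515,  0.012     ])]
axis [0.03298836 0.16199108 0.        ] 0.16531588479744025 78.48950508527258
edge az 78.00817199821145
proj edge scene/side [365.76844195 176.10088102] [384.19473592 208.47957417]
```

View pics/z2.png

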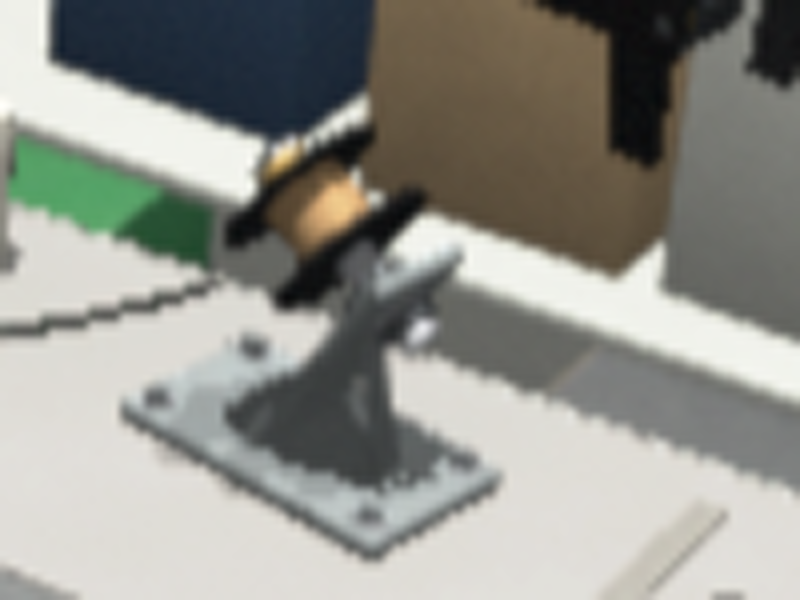

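```bash
python3 -m crank '{"dp":[[-2.2,0.4,2.2],[-2.2,0.4,2.2],[-2.2,0.4,2.2],[-2.2,0.4,2.2],[0,0,0],[0,0,0],[0,0,0],[0,0,0]],"delta_rot":[[0,0,0],[0,0,0],[0,0,0],[0,0,0],[0,0,0],[0,0,0],[0,0,0],[0,0,0]]}' 
python3 - <<'E'
from h import *
p,M,s=tool(); print(p,s["joint_positions"],s["time"])
c,im=wshot("w4"); print(c[1])
u,v=proj(c,[.541,-.04,.165],1); print(u,v)
u=int(u);v=int(v)
cv2.imwrite("pics/w4c.png",cv2.resize(im[max(v-50,0):v+50,u-70:u+70],None,fx=5.5,fy=5.5,interpolation=cv2.INTER_CUBIC)); print(u-70,v-50)
E
```

```text
time: 4.4
position: [0.4261, -0.1017, 0.2954]
tool_rot: [-2.61, 0.237, -0.066]
ft_force: [0.2, -0.2, -0.7]
grip_width: 1.0
[ 0.4260737  -0.1017166   0.29537093] [ 1.15266554 -0.02936871 -0.58471557  1.82871335 -0.49696521  1.55353226
  0.45272538] 4.4
[ 0.42345174 -0.11503793  0.45321839]
421.5185599048693 177.63433801168645
351 127
```

View pics/w4c.png

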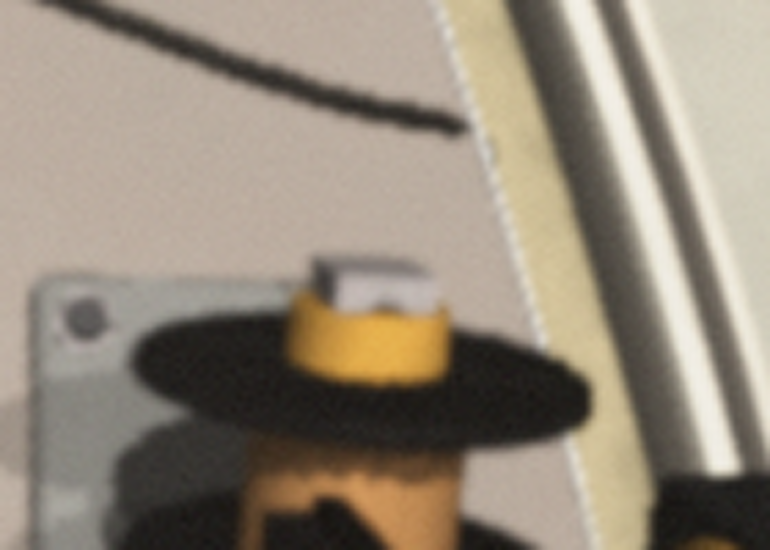

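View pics/w4.png

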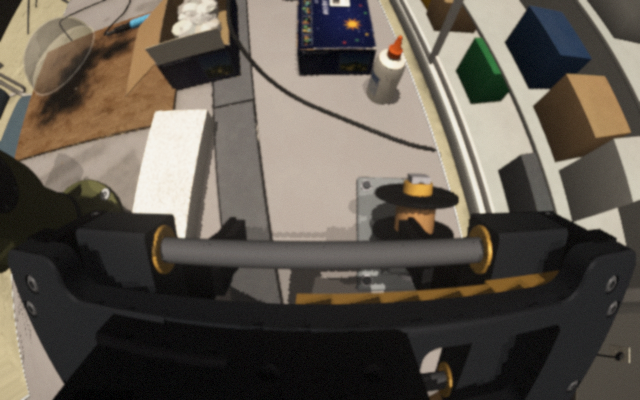

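```bash
python3 - <<'E'
from h import *
a,b,c=load_wcam("w2"),load_wcam("w3"),load_wcam("w4")
for L in ([(a,(336.75,40.3)),(c,(420.1,176.8))],[(a,(336.75,40.3)),(b,(334,174.8)),(c,(420.1,176.8))],
  [(a,(300+223/8,25+92/6)),(c,(351+328/5.5,127+277/5.5))],[(a,(300+367/8,25+92/6)),(c,(351+432/5.5,127+272/5.5))]):
    e,r=tri([ray(q,x,1) for q,x in L]); print(e,r)
    print([proj(cam(n),e) for n in ("scene","side")])
E
```

```text
[ 0.54212398 -0.03750806  0.15905804] [np.float64(0.00019710894323115308), np.float64(0.00019710894323115292)]
[array([365.09936201, 178.10607912]), array([383.94025605, 211.14055415])]
[ 0.54230911 -0.03725834  0.15897783] [np.float64(0.0004478592913732751), np.float64(0.0005322809247941992), np.float64(0.00014560040062454365)]
[array([365.06636012, 178.08597557]), array([383.98442284, 211.11763134])]
[ 0.53295796 -0.03527579  0.15561829] [np.float64(6.646582130055497e-05), np.float64(6.646582130055061e-05)]
[array([363.33331782, 179.63284831]), array([380.43845938, 211.8844048 ])]
[ 0.5514788  -0.03968498  0.16182299] [np.float64(0.00023245197564842726), np.float64(0.00023245197564841563)]
[array([366.8577213 , 176.71330403]), array([387.49729698, 210.59027157])]
```

```bash
cat >> h.py <<'E'
AZ=np.radians(78.2)
O=np.array([.540,-.0468,.1535])
def frame(az=None):
    az=AZ if az is None else az
    f=np.array([np.cos(az),np.sin(az),0]);k=np.array([0,0,1.])
    sx=f*np.cos(np.pi/6)+k*.5; sz=-f*.5+k*np.cos(np.pi/6); sy=np.cross(sz,sx)
    return np.column_stack([sx,sy,sz])
def insp():
    p,M,s=tool(); F=frame(); print("t",round(s["time"],2),"TCP in spindle mm",np.round(F.T@(p-O)*1000,1),"force sp",np.round(F.T@s["ft_force"],1),"grip",round(s["grip_width"]*87,1))
def tosp(x,y,z):
    "target mm in spindle frame with insertion orientation"
    F=frame(); rowsum(O+F@np.array([x,y,z])/1000,np.column_stack([-F[:,1],-F[:,0],-F[:,2]]))
E
python3 - <<'E'
from h import *
insp(); tosp(45,0,90)
E
```

```text
t 4.45 TCP in spindle mm [  4.1 100.5 161.2] force sp [-0.2 -0.2 -0.1] grip 87.1
dp cm [10.21 -3.88  7.01]
rot [0.001 0.011 0.022]
```

```bash
python3 -m crank '{"dp":[[3.4,-1.3,2.3],[3.4,-1.3,2.3],[3.4,-1.3,2.4],[0,0,0],[0,0,0],[0,0,0],[0,0,0],[0,0,0]],"delta_rot":[[0,0.01,0.02],[0,0,0],[0,0,0],[0,0,0],[0,0,0],[0,0,0],[0,0,0],[0,0,0]]}' 0 20
python3 - <<'E'
from h import *
insp(); tosp(32,0,33)
c,im=wshot("w5"); cv2.imwrite("pics/side5.png",cv2.resize(ctrl.get_image("side")[130:290,320:480],None,fx=4,fy=4)); 
E
```

```text
time: 5.25
position: [0.5382, -0.0549, 0.2536]
tool_rot: [-2.608, 0.27, -0.071]
ft_force: [-0.4, -0.2, 0.2]
grip_width: 0.356
t 5.25 TCP in spindle mm [42.9  0.1 90.8] force sp [-0.1  0.4  0.3] grip 31.0
dp cm [0.01 1.08 5.79]
rot [ 0.002  0.    -0.   ]
```

View pics/w5.png

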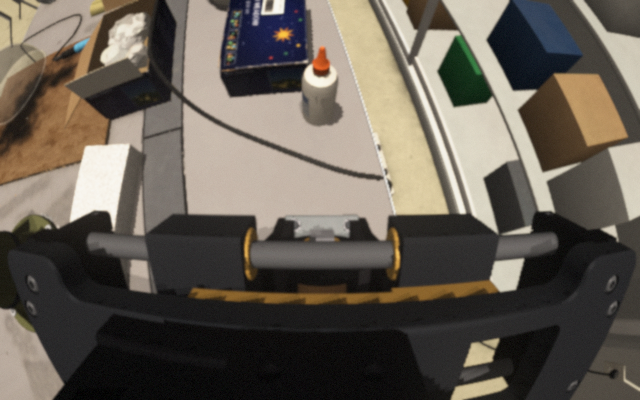

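View pics/side5.png

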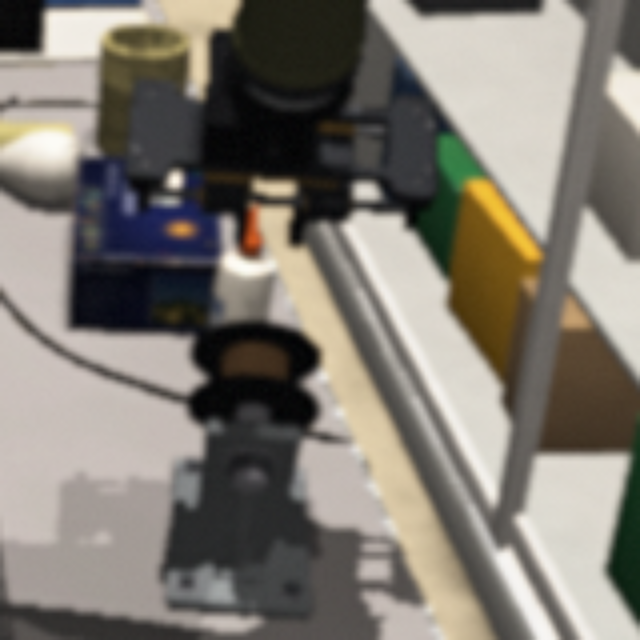

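```bash
python3 -m crank '{"dp":[[0,0,1],[0,0,1.2],[0,0,1.2],[0,0,1.2],[0,0,1.2],[0,0.5,0],[0,0.5,0],[0,0.5,0]],"delta_rot":[[0,0,0],[0,0,0],[0,0,0],[0,0,0],[0,0,0],[0,0,0],[0,0,0],[0,0,0]]}' 0 20
python3 -c "
from h import *
insp(); tosp(-14.5,0,33)
c,im=wshot('w6'); cv2.imwrite('pics/scene6.png',cv2.resize(ctrl.get_image('scene')[130:230,310:440],None,fx=6,fy=6)); cv2.imwrite('pics/w6c.png',cv2.resize(im[150:310,200:440],None,fx=3,fy=3))"
```

```text
time: 6.15
position: [0.5418, -0.0393, 0.1954]
tool_rot: [-2.607, 0.269, -0.071]
ft_force: [0.3, -0.2, 0.0]
grip_width: 0.005
t 6.15 TCP in spindle mm [27.7 -0.2 32.4] force sp [-0.1 -0.4  0.1] grip 0.5
dp cm [-0.02  4.22 -0.06]
rot [0.001 0.001 0.   ]
```

View pics/scene6.png

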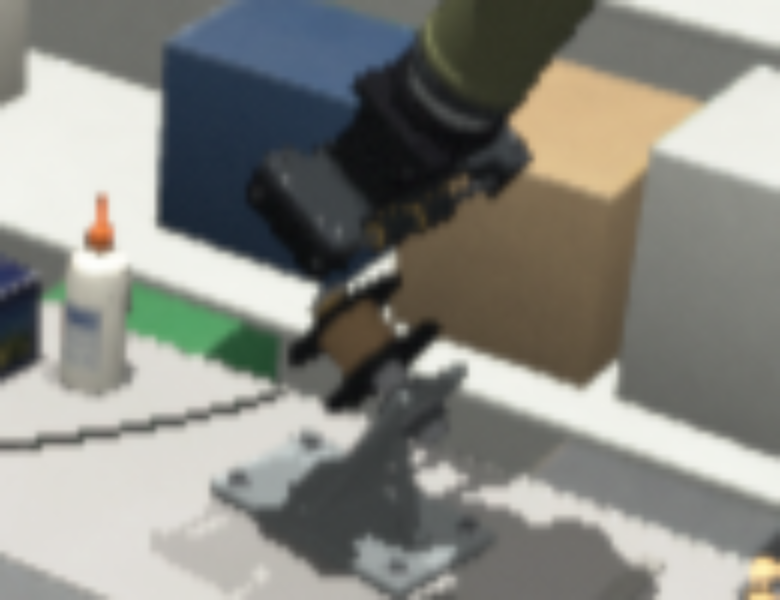

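View pics/w6c.png

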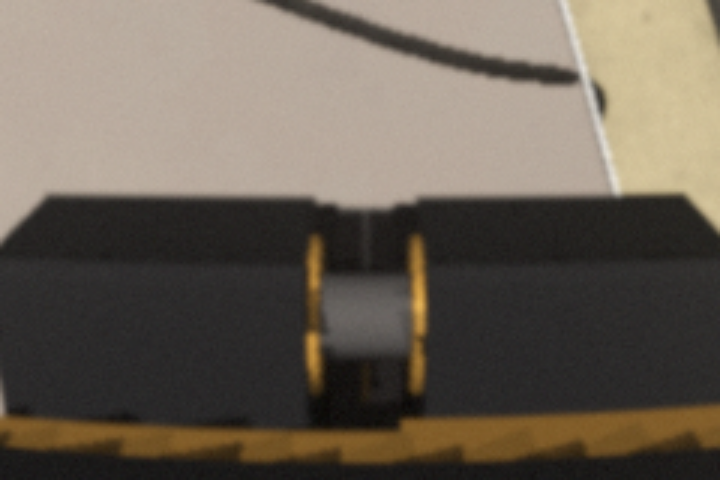

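```bash
python3 -m crank '{"dp":[[0,0.5,0],[0,0.5,0],[0,0.5,0],[0,0.5,0],[0,0.5,0],[0,0.4,0],[0,0.4,0],[0,0.4,0]],"delta_rot":[[0,0,0],[0,0,0],[0,0,0],[0,0,0],[0,0,0],[0,0,0],[0,0,0],[0,0,0]]}'
python3 -c "
from h import *
insp()"
```

```text
time: 7.05
position: [0.5351, -0.0693, 0.1771]
tool_rot: [-2.606, 0.267, -0.07]
ft_force: [-0.3, 1.8, 2.6]
grip_width: 0.007
t 7.05 TCP in spindle mm [-8.2  0.1 31.9] force sp [2.8 0.6 1.4] grip 0.6
```

```bash
python3 -m crank '{"dp":[[0,0.2,0],[0,0.2,0],[0,0.15,0],[0,0.1,0],[0,0.1,0],[0,0,0],[0,0,0],[0,0,0]],"delta_rot":[[0,0,0],[0,0,0],[0,0,0],[0,0,0],[0,0,0],[0,0,0],[0,0,0],[0,0,0]]}'
python3 -c "
from h import *
insp()"
```

```text
time: 7.85
position: [0.5346, -0.0724, 0.175]
tool_rot: [-2.602, 0.263, -0.07]
ft_force: [0.5, 7.9, 8.0]
grip_width: 0.007
t 7.85 TCP in spindle mm [-11.9   0.1  31.7] force sp [10.8  1.2  3. ] grip 0.6
```

```bash
python3 -m crank '{"dp":[[0,0.15,0],[0,0.15,0],[0,0.1,0],[0,0.1,0],[0,0,0],[0,0,0],[0,0,0],[0,0,0]],"delta_rot":[[0,0,0],[0,0,0],[0,0,0],[0,0,0],[0,0,0],[0,0,0],[0,0,0],[0,0,0]]}'
python3 -c "
from h import *
insp()"
```

```text
time: 8.65
position: [0.5346, -0.0728, 0.1745]
tool_rot: [-2.597, 0.258, -0.07]
ft_force: [1.0, 13.6, 14.9]
grip_width: 0.006
t 8.65 TCP in spindle mm [-12.5  -0.1  31.5] force sp [19.1  1.8  6.2] grip 0.5
```

```bash
python3 -m crank '{"dp":[[0,-2,0],[0,-0.5,0],[0,0,-3],[0,0,-3],[0,0,-2],[0,0,0],[0,0,0],[0,0,0]],"delta_rot":[[0,0,0],[0,0,0],[0,0,0],[0,0,0],[0,0,0],[0,0,0],[0,0,0],[0,0,0]]}' 5
python3 -c "
from h import *
insp()
c,im=wshot('w7'); print(c[1]); u,v=proj(c,O,1).astype(int); print(u,v); cv2.imwrite('pics/w7c.png',cv2.resize(im[v-50:v+50,u-60:u+60],None,fx=6,fy=6,interpolation=cv2.INTER_CUBIC))"
```

```text
time: 9.45
position: [0.5285, -0.0977, 0.251]
tool_rot: [-2.607, 0.268, -0.067]
ft_force: [-0.6, 0.6, -1.3]
grip_width: 0.563
t 9.45 TCP in spindle mm [  3.6   0.9 110.5] force sp [-0.2  0.7 -1.4] grip 49.0
[ 0.52642726 -0.11118114  0.40889135]
322 197
```

View pics/w7c.png

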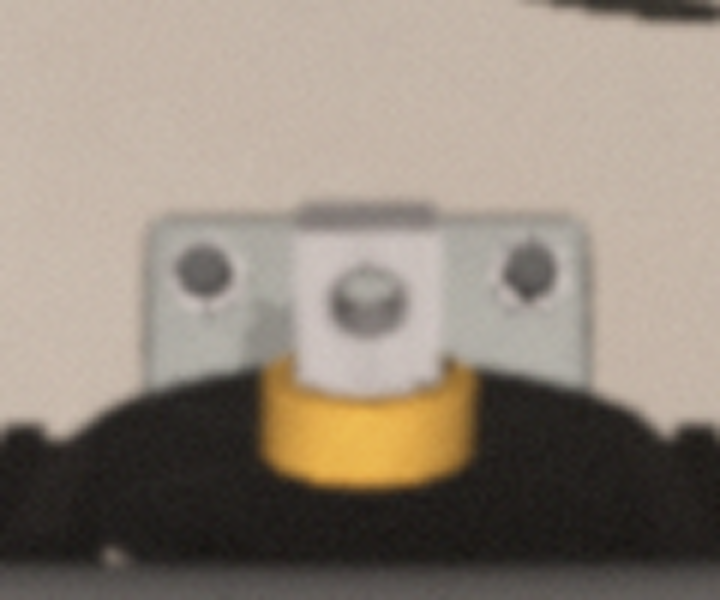

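```bash
python3 -m crank '{"dp":[[-3.5,0,0],[-3.5,0,0],[-3.5,0,0],[0,0,0],[0,0,0],[0,0,0],[0,0,0],[0,0,0]],"delta_rot":[[0,0,0],[0,0,0],[0,0,0],[0,0,0],[0,0,0],[0,0,0],[0,0,0],[0,0,0]]}' 5
python3 -c "
from h import *
insp()
c,im=wshot('w8'); print(c[1]); u,v=proj(c,O,1).astype(int); print(u,v); cv2.imwrite('pics/w8c.png',cv2.resize(im[v-50:v+50,u-60:u+60],None,fx=6,fy=6,interpolation=cv2.INTER_CUBIC))"
```

```text
time: 10.3
position: [0.427, -0.0767, 0.2525]
tool_rot: [-2.606, 0.266, -0.069]
ft_force: [-0.0, 0.8, 0.5]
grip_width: 0.578
t 10.3 TCP in spindle mm [  4.2 104.5 111.9] force sp [0.9 0.2 0. ] grip 50.3
[ 0.42459223 -0.09031192  0.41037487]
437 198
```

View pics/w8c.png

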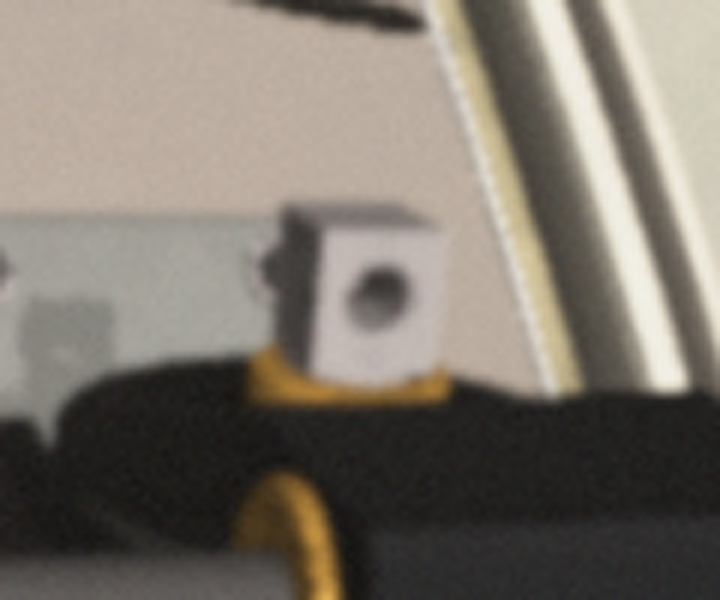

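```bash
python3 - <<'E'
from h import *
a,c=load_wcam("w7"),load_wcam("w8")
A=lambda u,v:(262+u/6,147+v/6); C=lambda u,v:(377+u/6,148+v/6)
F=frame()
for n,p,q in [("hole",(369,302),(380,297)),("L",(297,229),(324,230)),("R",(438,229),(444,230))]:
    e,r=tri([ray(a,A(*p),1),ray(c,C(*q),1)]); print(n,e,r,"sp mm",np.round(F.T@(e-O)*1000,1))
# colour based: centroid of hole: darker than flat
for n,c0,(u,v) in (("w7",a,(323,197)),("w8",c,(440,197))):
    im=cv2.imread(f"pics/{n}.png"); g=cv2.cvtColor(im,cv2.COLOR_BGR2GRAY)[v-12:v+13,u-12:u+13]; 
    if n=="w8" or 1: print(g[4:20,3:22])
E
```

```text
hole [ 0.54034121 -0.0476271   0.15802516] [np.float64(4.7955992900486355e-05), np.float64(4.795599290046254e-05)] sp mm [ 1.6 -0.5  4.3]
L [ 0.53240112 -0.03688281  0.16314995] [np.float64(0.00012274476086932253), np.float64(0.00012274476086927166)] sp mm [11.9  9.5  4.3]
R [ 0.55150657 -0.04073326  0.16296772] [np.float64(7.465053457080574e-05), np.float64(7.465053457081333e-05)] sp mm [ 11.9 -10.    4.1]
[[196 195 194 195 196 193 189 187 187 186 187 191 192 196 195 194 194 194
  194]
 [196 197 197 195 194 189 190 181 174 174 182 186 190 193 195 193 195 192
  194]
 [195 198 197 194 189 182 175 166 157 156 164 171 176 187 191 194 194 193
  194]
 [197 197 195 190 178 167 156 153 144 152 149 151 160 168 181 188 193 195
  194]
 [195 194 190 176 160 150 154 158 159 158 158 153 157 159 165 179 189 194
  194]
 [193 193 180 161 145 146 157 165 167 165 166 167 159 155 151 165 180 192
  195]
 [194 186 169 145 128 140 155 165 168 168 166 162 158 141 136 155 176 189
  195]
 [192 184 163 133 115 123 141 151 157 160 155 147 139 126 127 146 173 189
  193]
 [193 181 161 128 101 102 115 131 142 141
[... 1204 characters left out ...]
  67  64  61  63  63  74 100 136 165 181 186
  186]
 [177 186 179 154 122  99  85  81  75  71  71  72  80 103 138 164 179 186
  186]
 [180 186 177 154 122 106  99  98  91  87  83  83  87 115 145 163 180 185
  187]
 [183 186 178 159 131 116 110 108 103  96  93  88  99 128 154 171 183 188
  184]
 [183 188 181 166 142 126 115 113 112 109 103 107 122 146 168 179 184 186
  187]
 [183 187 185 173 153 135 126 120 120 116 122 129 149 166 178 183 187 189
  188]
 [186 188 186 180 168 154 141 133 132 134 144 153 170 177 183 184 187 188
  185]
 [187 190 188 186 179 169 164 156 156 165 168 176 182 183 187 186 185 189
  185]
 [186 187 191 188 184 183 178 177 178 180 183 186 186 185 186 186 185 188
  184]]
```

```bash
python3 - <<'E'
s=open('h.py').read()
s=s.replace("O=np.array([.540,-.0468,.1535])","O=np.array([.540,-.0468,.1535])\nO=O+0 # refined below")
s=s.replace("def insp","_F=frame()\nO=O+_F@np.array([1.2,-.4,4.25])/1000\ndef insp")
s=s.replace("AZ=np.radians(78.2)","AZ=np.radians(78.4)")
open('h.py','w').write(s)
E
python3 - <<'E'
from h import *
print(O); insp()
c=load_wcam("w1"); W=lambda u,v:(340+u/6,130+v/6)
rc=onz(c,W(198,400),.062,1); ht=onz(c,W(305,425),.086,1); print(rc,ht, np.linalg.norm(rc-ht), np.degrees(np.arctan2(*(rc-ht)[[1,0]])))
rc2=onz(c,W(512,300),.063,1); ht2=onz(c,W(645,272),.086,1); print(rc2,ht2, np.linalg.norm(rc2-ht2), np.degrees(np.arctan2(*(rc2-ht2)[[1,0]])))
p,M,s=tool()
print("y az now",np.degrees(np.arctan2(M[1,1],M[0,1])),s["joint_positions"])
E
```

```text
[ 0.54017351 -0.04794402  0.15778061]
t 10.35 TCP in spindle mm [  3.2 105.2 107.5] force sp [-0.1  0.7 -0.4] grip 49.6
[ 0.45478466 -0.38034894  0.062     ] [ 0.47607894 -0.3837581   0.086     ] 0.03226559311028669 170.90427331191617
[ 0.53665574 -0.36931709  0.063     ] [ 0.56402159 -0.36206535  0.086     ] 0.03647570832364976 -165.1581793892221
y az now -101.70660906671216 [ 1.16590888 -0.03723886 -0.63785792  1.92145468 -0.51917434  1.45355182
  0.44227957]
```

```bash
python3 -m crank '{"dp":[[0,2,-1],[0,2,-1],[1,2,-1],[2,2,0],[2.5,4,0],[2.5,4,0],[2.5,4,0],[0,4.8,0]],"delta_rot":[[-0.13,0,0],[-0.13,0,0],[-0.13,0,0],[-0.134,0,0],[0,0,0],[0,0,0],[0,0,0],[0,0,0]]}' 5
python3 -c "
from h import *
p,M,s=tool(); print(p,M,s['joint_positions'])
rowsum([.474,-.381,.2])"
```

```text
time: 11.15
position: [0.4808, -0.3474, 0.2539]
tool_rot: [-3.124, 0.314, -0.001]
ft_force: [1.4, 0.6, -0.3]
grip_width: 0.575
[ 0.48075877 -0.34737267  0.25389336] [[ 9.80041638e-01 -1.98789827e-01  9.96359036e-04]
 [-1.98791522e-01 -9.80039609e-01  2.07242613e-03]
 [ 5.64494088e-04 -2.22913163e-03 -9.99997356e-01]] [ 1.16185264  0.25883023 -0.6895818   1.56090438  0.16422     1.38179772
  0.25758024]
dp cm [0.   3.44 5.38]
```

```bash
python3 -m crank '{"dp":[[0,3.4,0],[0,0,1],[0,0,1],[0,0,1],[0,0,1],[0,0,0.5],[0,0,0.5],[0,0,0]],"delta_rot":[[0,0,-0.14],[0,0,-0.149],[0,0,-0.149],[0,0,-0.149],[0,0,-0.149],[0,0,-0.149],[0,0,-0.149],[0,0,-0.149]]}' 5
python3 -m crank '{"dp":[[0,0,0],[0,0,0],[0,0,0],[0,0,0],[0,0,0],[0,0,0],[0,0,0],[0,0,0]],"delta_rot":[[0,0,-0.14],[0,0,-0.14],[0,0,-0.14],[0,0,0],[0,0,0],[0,0,0],[0,0,0],[0,0,0]]}' 5
python3 -c "
from h import *
p,M,s=tool(); print(p,M,s['joint_positions'])
c,im=wshot('w9'); print(c[1])"
```

```text
time: 11.95
position: [0.4705, -0.3803, 0.2035]
tool_rot: [-2.766, -1.484, 0.002]
ft_force: [0.5, -0.1, -0.0]
grip_width: 0.575
time: 12.75
position: [0.4707, -0.3805, 0.2048]
tool_rot: [-2.405, -2.021, 0.003]
ft_force: [0.7, 0.6, 0.2]
grip_width: 0.575
[ 0.47073192 -0.38051164  0.20478035] [[ 1.72033649e-01  9.85089893e-01 -1.52511682e-03]
 [ 9.85090386e-01 -1.72035152e-01 -9.15088236e-04]
 [-1.16381788e-03 -1.34495195e-03 -9.99998418e-01]] [ 1.3623133   0.37790669 -0.9090222   1.59266099  0.30660058  1.32223709
  1.80895163]
[ 0.40464662 -0.36934367  0.34820441]
```

View pics/w9.png

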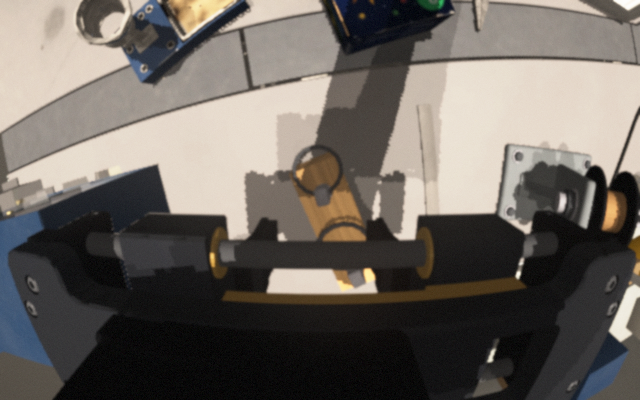

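```bash
python3 -c "
import cv2
im=cv2.imread('pics/w9.png'); cv2.imwrite('pics/w9c.png',cv2.resize(im[130:230,270:390],None,fx=6,fy=6,interpolation=cv2.INTER_CUBIC))"
```

```text
(no output)
```

View pics/w9c.png

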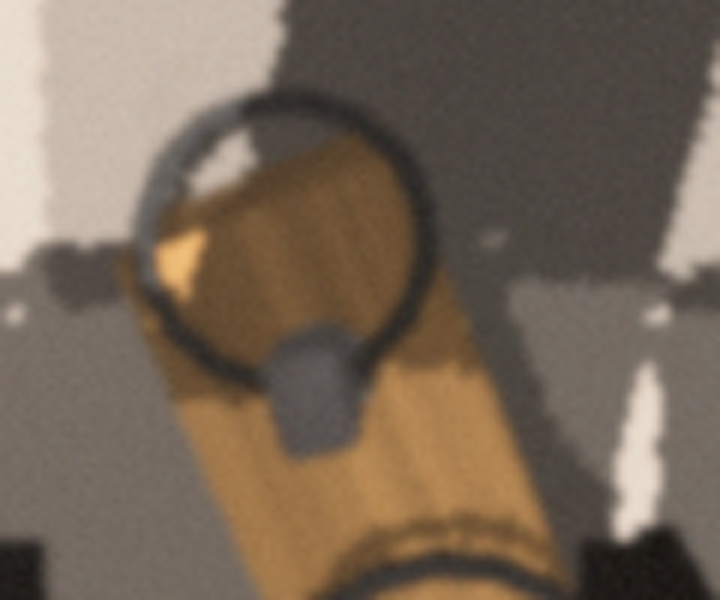

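```bash
python3 -c "
import cv2,numpy as np
im=cv2.imread('pics/w9.png')[180:210,308:338].astype(float)
im=np.clip((im-60)*3,0,255).astype('uint8')
cv2.imwrite('pics/w9d.png',cv2.resize(im,None,fx=20,fy=20,interpolation=cv2.INTER_CUBIC))"
```

```text
(no output)
```

View pics/w9d.png

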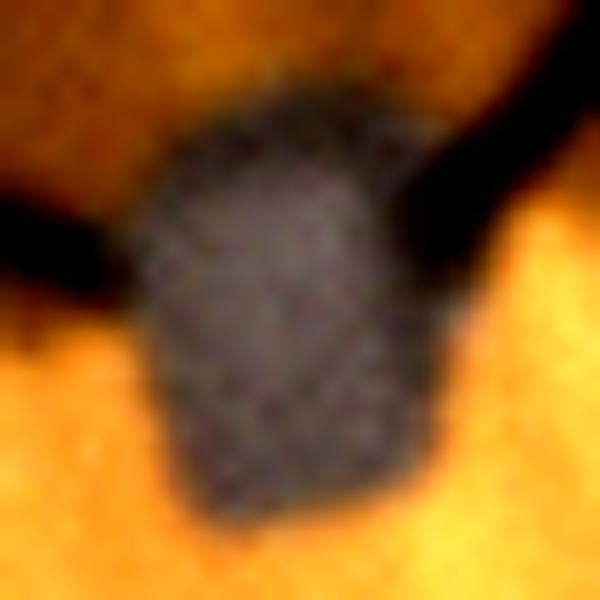

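```bash
python3 - <<'E'
from h import *
c=load_wcam("w9")
q=lambda u,v:(308+u/20,180+v/20)
A=onz(c,q(205,515),.086,1);B=onz(c,q(432,465),.086,1)
rc=onz(c,(317.8,169.7),.062,1)
d=B-A; print(A,B,np.linalg.norm(d)); az=np.degrees(np.arctan2(d[1],d[0])); print("edge az",az,"-> pin x az",az+90)
m=(A+B)/2
for x in (az+90,):
    u=np.array([np.cos(np.radians(x)),np.sin(np.radians(x)),0]); print("axis est",m+u*.008)
v=rc-m; print("ring",rc,"dir from edge mid",np.degrees(np.arctan2(v[1],v[0])),np.linalg.norm(v[:2]))
# ring far/near, left/right points
for (u,w) in [(287,98),(145,238),(430,238)]: print(onz(c,(270+u/6,130+w/6),.062,1))
E
```

```text
[ 0.4826245  -0.38615381  0.086     ] [ 0.48207022 -0.3758817   0.086     ] 0.0102870542688647
edge az 93.088644077364 -> pin x az 183.088644077364
axis est [ 0.47435898 -0.3814488   0.086     ]
ring [ 0.45492296 -0.38196544  0.062     ] dir from edge mid -178.02086442274046 0.027440766015504516
[ 0.4332221  -0.37810876  0.062     ]
[ 0.45102875 -0.40386494  0.062     ]
[ 0.45870449 -0.35986778  0.062     ]
```

```bash
cat >> h.py <<'E'
def downR(yaz):
    a=np.radians(yaz); y=np.array([np.cos(a),np.sin(a),0]); z=np.array([0,0,-1.]); x=np.cross(y,z); return np.column_stack([x,y,z])
E
python3 -c "
from h import *
rowsum([.4745,-.3813,.082],downR(2.5))"
```

```text
dp cm [ 0.    0.4  12.28]
rot [-0.001  0.001 -0.216]
```

```bash
python3 -m crank '{"dp":[[0,0.4,0],[0,0,1],[0,0,2.5],[0,0,2.5],[0,0,1],[0,0,0],[0,0,0],[0,0,0]],"delta_rot":[[0,0,-0.108],[0,0,-0.108],[0,0,0],[0,0,0],[0,0,0],[0,0,0],[0,0,0],[0,0,0]]}' 4.4
python3 -c "
from h import *
rowsum([.4745,-.3813,.082],downR(2.5))
c,im=wshot('w10'); print(c[1]); u,v=proj(c,[.4745,-.3813,.086],1).astype(int);print(u,v)
cv2.imwrite('pics/w10c.png',cv2.resize(im[v-80:v+50,u-80:u+80],None,fx=5,fy=5,interpolation=cv2.INTER_CUBIC))"
```

```text
time: 13.6
position: [0.4754, -0.3817, 0.1362]
tool_rot: [2.171, 2.268, -0.002]
ft_force: [0.1, -0.3, -0.3]
grip_width: 0.504
dp cm [ 0.05 -0.09  5.42]
rot [0.    0.002 0.   ]
[ 0.40810995 -0.38487484  0.2795461 ]
323 216
```

View pics/w10c.png

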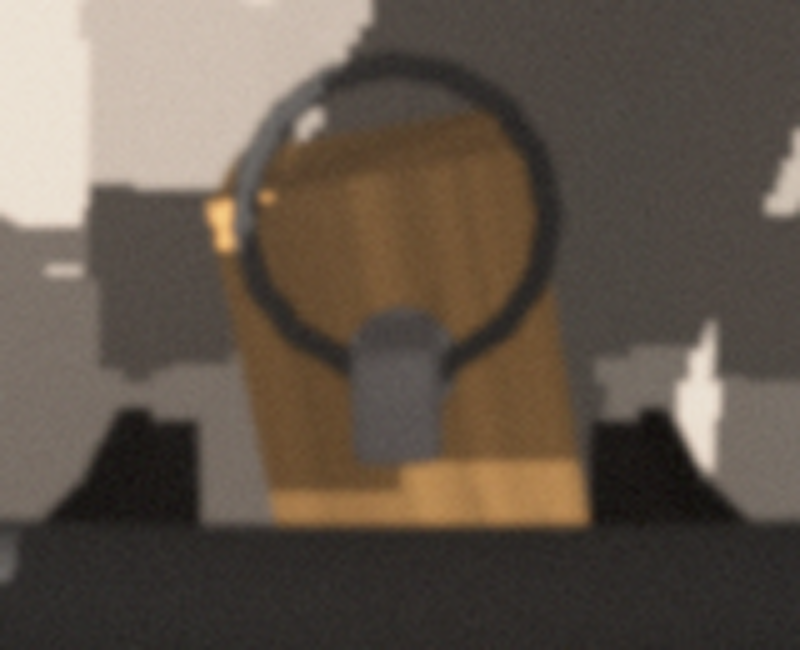

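```bash
python3 -c "
from h import *
c=load_wcam('w10'); print(onz(c,(243+397/5,136+462/5),.086,1), onz(c,(243+398/5,136+210/5),.062,1))"
python3 -m crank '{"dp":[[0,0,1.5],[0,0,1.5],[0,0,1.2],[0,0,0.8],[0,0,0.4],[0,0,0],[0,0,0],[0,0,0]],"delta_rot":[[0,0,0],[0,0,0],[0,0,0],[0,0,0],[0,0,0],[0,0,0],[0,0,0],[0,0,0]]}' 4.4
python3 -c "
from h import *
rowsum([.4745,-.3813,.082],downR(2.5)); print(tool()[2]['ft_force'])"
```

```text
[ 0.48303861 -0.3813959   0.086     ] [ 0.45373764 -0.38256272  0.062     ]
time: 14.45
position: [0.4749, -0.3816, 0.0814]
tool_rot: [2.172, 2.269, -0.002]
ft_force: [-0.2, 0.4, 0.4]
grip_width: 0.505
dp cm [ 0.03 -0.04 -0.06]
rot [-0.001  0.002  0.   ]
[-0.16637661  0.38517796  0.44047081]
```

```bash
python3 -m crank '{"dp":[[0,0,-0.1],[0,0,0],[0,0,0],[0,0,0],[0,0,0],[0,0,0],[0,0,0],[0,0,0]],"delta_rot":[[0,0,0],[0,0,0],[0,0,0],[0,0,0],[0,0,0],[0,0,0],[0,0,0],[0,0,0]]}' 0 35
python3 -c "
from h import *
p,M,s=tool(); print(p,s['ft_force'],s['torque'],s['grip_width']*87)"
```

```text
time: 15.25
position: [0.4744, -0.3814, 0.0817]
tool_rot: [-2.172, -2.269, 0.003]
ft_force: [-1.4, -0.4, -0.1]
grip_width: 0.133
[ 0.47438724 -0.38136869  0.08172155] [-1.43474454 -0.35324551 -0.11807598] [ 0.07507713 -0.15157846  0.03095832] 11.604012615154994
```

```bash
python3 -m crank '{"dp":[[0,0,-1],[0,0,-2],[0,0,-3],[0,0,-3],[0,0,-3],[0,0,-3],[0,0,-2],[0,0,-1]],"delta_rot":[[0,0,0],[0,0,0],[0,0,0],[0,0,0],[0,0,0.12],[0,0,0.145],[0,0,0.145],[0,0,0.145]]}'
python3 -c "
from h import *
p,M,s=tool(); print(p,s['ft_force'],s['grip_width']*87)
c,im=wshot('w11')
tosp(0,0,120)
for n in ('scene','side'): cv2.imwrite(f'pics/{n}11.png',ctrl.get_image(n))"
```

```text
time: 16.05
position: [0.4757, -0.3812, 0.2651]
tool_rot: [2.712, 1.579, -0.001]
ft_force: [-0.1, 0.2, -1.5]
grip_width: 0.137
[ 0.47570021 -0.38121177  0.26505719] [-0.09523995  0.24225989 -1.47570561] 11.924744226634477
dp cm [26.41 -9.18  0.32]
rot [0.458 0.327 1.221]
```

View pics/w11.png

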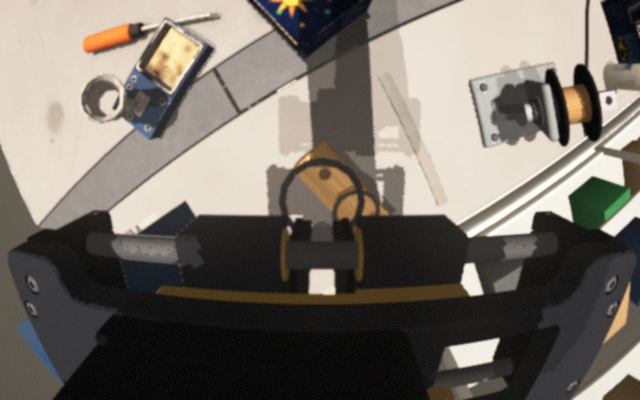

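View pics/side11.png

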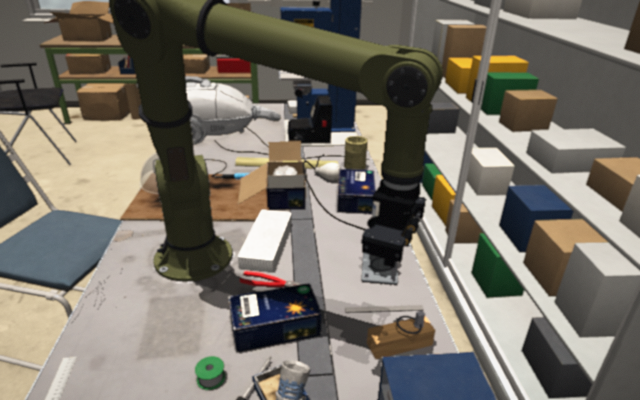

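```bash
python3 -m crank '{"dp":[[0,0,-1],[0,0,-1],[0,0,-0.5],[0,0,-0.5],[0,0,0],[0,0,0],[0,0,0],[0,0,0]],"delta_rot":[[0,0,0.149],[0,0,0.149],[0,0,0.149],[0,0,0.149],[0,0,0.149],[0,0,0.149],[0,0,0.149],[0,0,0.149]]}'
python3 -c "
from h import *
p,M,s=tool(); print(p,s['joint_positions'])
F=frame(); rowsum(O+F@np.array([0,0,.12]),downR(-101.6)); tosp(0,0,120)"
```

```text
time: 17.0
position: [0.4742, -0.3808, 0.2904]
tool_rot: [-3.134, 0.211, 0.005]
ft_force: [-0.2, 0.9, -0.5]
grip_width: 0.136
[ 0.47424687 -0.38078826  0.29042234] [ 1.19078998  0.28133667 -0.68848377  1.46418462  0.17928507  1.46277284
  0.3673126 ]
dp cm [  1.67 -27.88   2.88]
rot [-0.     0.003  0.068]
dp cm [  1.67 -27.88   2.88]
rot [0.523 0.021 0.066]
```

```bash
python3 -m crank '{"dp":[[0,0,0],[0,-4,0],[0,-4.8,0],[0,-4.8,0],[0,-4.8,0],[0,-4.8,0],[0,-2.5,0],[0,0,0]],"delta_rot":[[0,0,0.067],[0,0,0],[0,0,0],[0,0,0],[0,0,0],[0,0,0],[0,0,0],[0,0,0]]}'
python3 -c "
from h import *
p,M,s=tool(); print(p,s['joint_positions'])
F=frame(); tosp(0,0,120);tosp(0,0,150)"
```

```text
time: 17.8
position: [0.526, -0.1232, 0.291]
tool_rot: [-3.127, 0.293, 0.003]
ft_force: [1.3, 0.6, -0.6]
grip_width: 0.136
[ 0.52600358 -0.12321724  0.29098538] [ 0.96076963  0.13284309 -0.84667892  1.62290755  0.09971599  1.43330608
 -0.08242699]
dp cm [-0.09 -1.66  2.93]
rot [0.523 0.006 0.015]
dp cm [-0.12 -0.16  0.33]
rot [0.523 0.006 0.015]
```

```bash
python3 -m crank '{"dp":[[-0.1,-0.1,0],[0,0,0],[0,0,0],[0,0,0],[0,0,1],[0,0,1],[0,0,1],[0,0,0]],"delta_rot":[[0.131,0,0.015],[0.131,0,0],[0.131,0.006,0],[0.13,0,0],[0,0,0],[0,0,0],[0,0,0],[0,0,0]]}'
python3 -c "
from h import *
insp(); tosp(0,0,120); tosp(0,0,75)
c,im=wshot('w12')
cv2.imwrite('pics/w12c.png',cv2.resize(im[150:310,220:430],None,fx=3.7,fy=3.7,interpolation=cv2.INTER_CUBIC))"
```

```text
time: 18.6
position: [0.5277, -0.1104, 0.2645]
tool_rot: [-2.608, 0.275, -0.076]
ft_force: [0.6, 0.5, -0.7]
grip_width: 0.131
t 18.6 TCP in spindle mm [ -1.8  -0.3 124.3] force sp [ 0.2 -0.5 -1. ] grip 11.4
dp cm [-0.04 -0.18  0.43]
rot [ 0.002 -0.006 -0.006]
dp cm [-0.06 -0.19  4.93]
rot [ 0.002 -0.006 -0.006]
```

View pics/w12c.png

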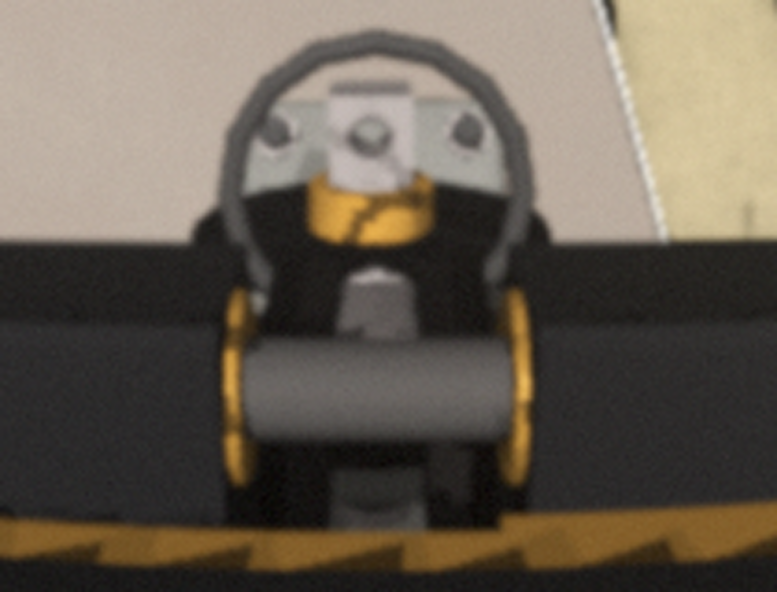

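```bash
python3 - <<'E'
from h import *
c=load_wcam("w12"); p,M,s=tool(); F=frame()
print("pred tip px",proj(c,p+M@[0,0,.0637],1),"obs",(320.5,223.5))
print("pred shoulder edge",proj(c,p+M@[0,-.009,.0337],1))
print("hole pred",proj(c,O,1),"obs",(220+370/3.7,150+135/3.7))
# hole obs ray at z=0 plane of spindle
q,d=ray(c,(220+370/3.7,150+135/3.7),1); t=-(F[:,2]@(q-O))/(F[:,2]@d); print("hole obs in sp mm",F.T@(q+t*d-O)*1000)
im=cv2.imread("pics/w12.png")[205:260,290:350].astype(float)
cv2.imwrite("pics/w12d.png",cv2.resize(np.clip(im*2,0,255).astype('uint8'),None,fx=12,fy=10,interpolation=cv2.INTER_CUBIC))
E
```

```text
pred tip px [322.14515315 211.41545383] obs (320.5, 223.5)
pred shoulder edge [322.1767672  212.62218786]
hole pred [320.16292157 187.48457702] obs (320.0, 186.48648648648648)
hole obs in sp mm [9.14509689e-01 1.38486696e-01 1.74399992e-14]
```

View pics/w12d.png

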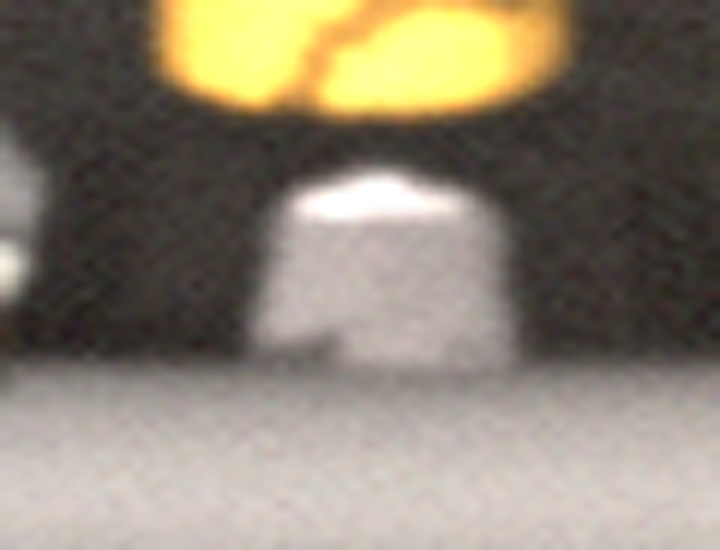

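```bash
python3 - <<'E'
from h import *
c=load_wcam("w12"); s=ctrl.get_state(); p,M,_=tool()
# pose at picture: recompute tool from camera? compare
im=cv2.imread("pics/w12.png"); big=cv2.resize(im[150:270,240:400],None,fx=5,fy=5,interpolation=cv2.INTER_CUBIC)
def P(x,y,z): return p+M@np.array([-y,-x,34-z])/1000   # pin coords mm
def dot(q,col):
    u=proj(c,q,1); cv2.circle(big,(int((u[0]-240+.5)*5),int((u[1]-150+.5)*5)),3,col,-1)
for t in np.linspace(0,2*np.pi,40):
    dot(P(9*np.cos(t),9*np.sin(t),0),(0,0,255)); dot(P(9*np.cos(t),9*np.sin(t),4),(0,128,255))
    dot(P(4*np.cos(t),4*np.sin(t),-20),(0,255,0)); dot(P(2*np.cos(t),2*np.sin(t),-30),(255,255,0))
    a=np.radians(15); r=23*(1+np.cos(t)); dot(P(r*np.cos(a),23*np.sin(t),8+r*np.sin(a)),(255,0,255))
for x in (-8,8):
  for y in (-6,6):
    for z in (38,12): dot(P(x,y,z),(255,255,255) if z==38 else (255,0,0))
cv2.imwrite("pics/ov.png",big)
E
```

```text
(no output)
```

View pics/ov.png

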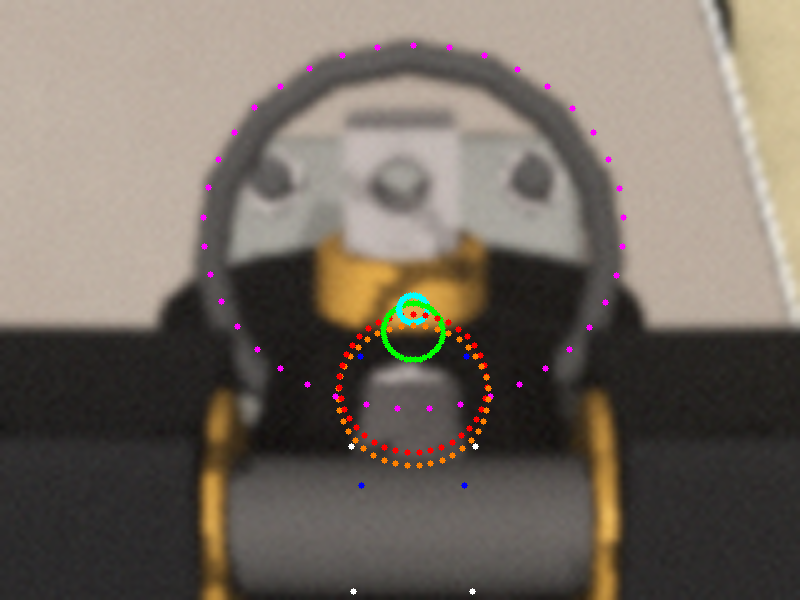

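```bash
python3 -m crank '{"dp":[[-0.05,-0.2,1],[0,0,1.5],[0,0,1.5],[0,0,0.8],[0,0,0.4],[0,0,0],[0,0,0],[0,0,0]],"delta_rot":[[0,-0.006,-0.006],[0,0,0],[0,0,0],[0,0,0],[0,0,0],[0,0,0],[0,0,0],[0,0,0]]}'
cat > ov.py <<'E'
from h import *
import sys
n=sys.argv[1]
insp()
p,M,_=tool(); c,im=wshot(n)
o=(150,240); k=5
big=cv2.resize(im[o[0]:o[0]+120,o[1]:o[1]+160],None,fx=k,fy=k,interpolation=cv2.INTER_CUBIC)
big=np.clip((big/255.)**0.6*255,0,255).astype('uint8'); raw=big.copy()
G=float(sys.argv[2]) if len(sys.argv)>2 else 34
def P(x,y,z): return p+M@np.array([-y,-x,G-z])/1000
def dot(q,col):
    u=proj(c,q,1); cv2.circle(big,(int((u[0]-o[1]+.5)*k),int((u[1]-o[0]+.5)*k)),2,col,-1)
F=frame()
for t in np.linspace(0,2*np.pi,40):
    dot(P(9*np.cos(t),9*np.sin(t),0),(0,0,255))
    dot(P(4*np.cos(t),4*np.sin(t),-20),(0,255,0)); dot(P(2*np.cos(t),2*np.sin(t),-30),(255,255,0))
    a=np.radians(15); r=23*(1+np.cos(t)); dot(P(r*np.cos(a),23*np.sin(t),8+r*np.sin(a)),(255,0,255))
    dot(O+F@np.array([4.9*np.cos(t),4.9*np.sin(t),0])/1000,(0,128,255))
cv2.imwrite(f"pics/{n}_ov.png",big); cv2.imwrite(f"pics/{n}_raw.png",raw)
E
python3 ov.py w13
```

```text
time: 19.45
position: [0.5338, -0.0869, 0.2219]
tool_rot: [-2.608, 0.272, -0.076]
ft_force: [0.9, -0.9, -0.1]
grip_width: 0.136
t 19.45 TCP in spindle mm [-2.1 -1.6 75.2] force sp [-0.7 -1.   0.3] grip 11.8
```

View pics/w13_ov.png

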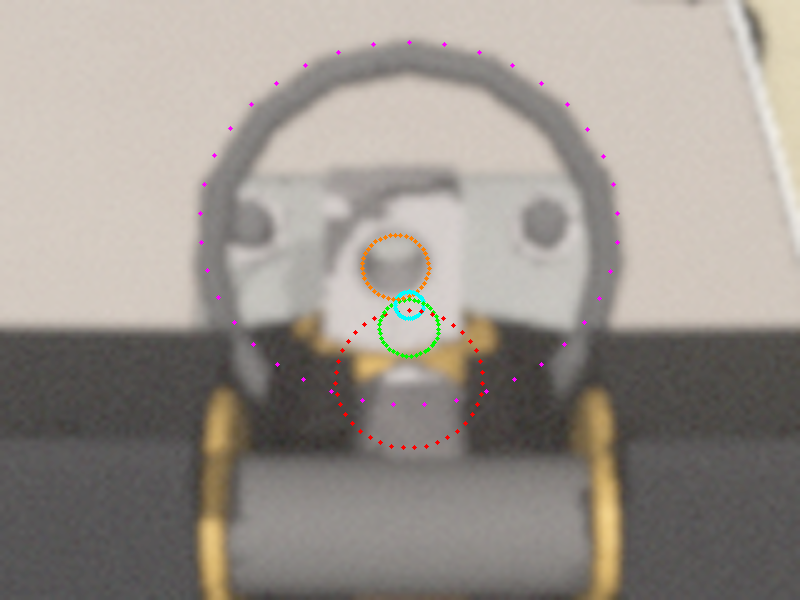

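View pics/w13_raw.png

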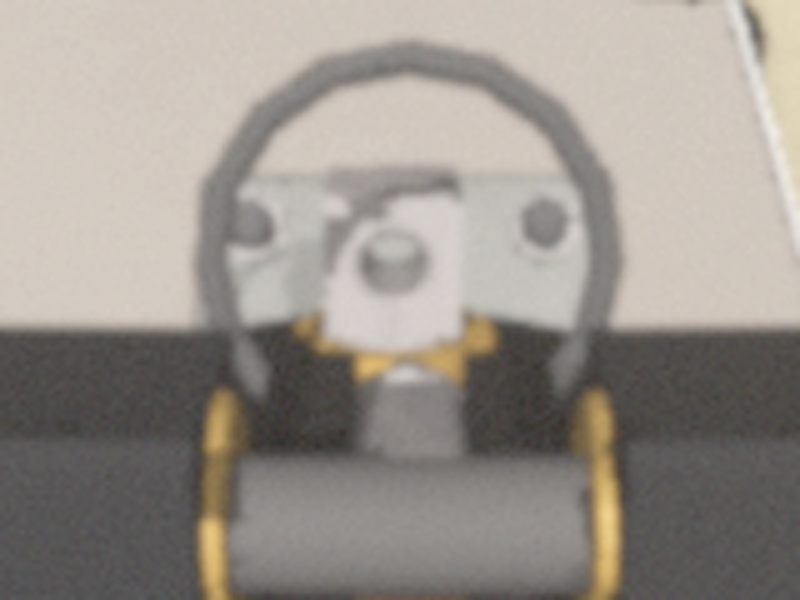

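```bash
python3 - <<'E'
from h import *
S,D=cam("scene"),cam("side")
p,M,_=tool()
for n,c in (("scene",S),("side",D)):
    im=ctrl.get_image(n); u,v=proj(c,p).astype(int); cv2.imwrite(f"pics/{n}13.png",cv2.resize(im[v-40:v+50,u-60:u+60],None,fx=6,fy=6,interpolation=cv2.INTER_CUBIC))
    print(n,[(proj(c,q)-[u-60,v-40])*6 for q in (p,p+M@[0,0,.034],p+M@[0,0,.064])])
E
```

```text
scene [array([363.49922084, 242.30249685]), array([339.38229488, 273.48859732]), array([318.64231849, 300.30789379])]
side [array([364.94401736, 241.61366351]), array([358.88570367, 280.64378385]), array([353.77426445, 313.57375382])]
```

View pics/scene13.png

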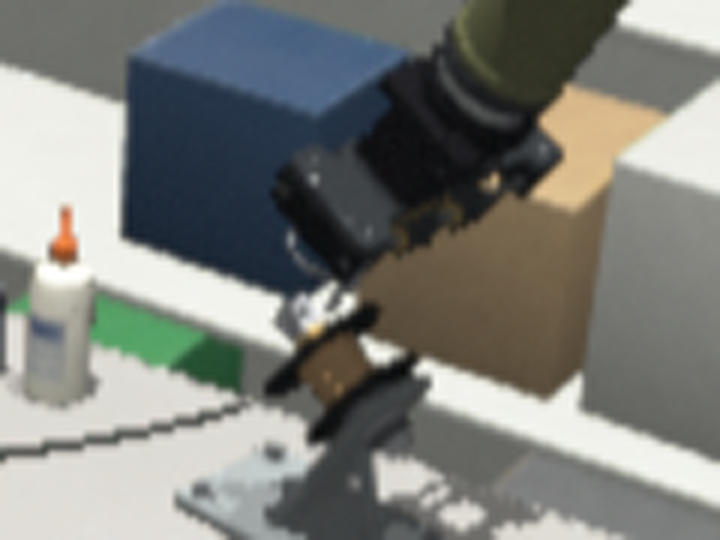

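View pics/side13.png

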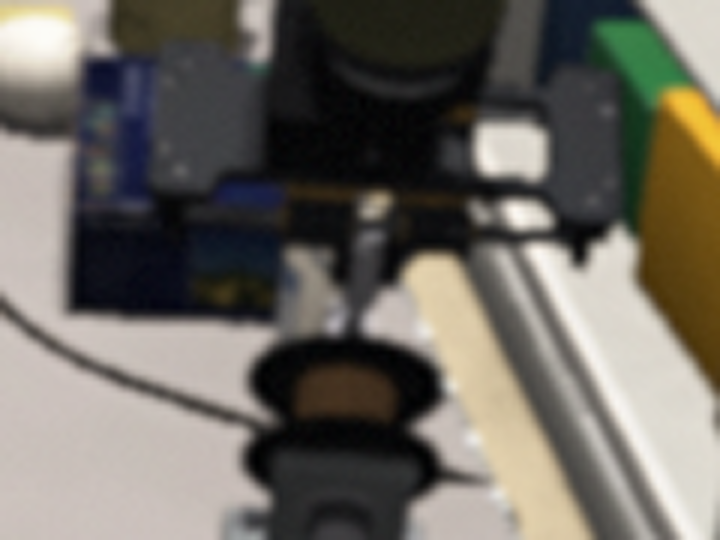

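```bash
cat > ov2.py <<'E'
from h import *
import sys
n=sys.argv[1]; phi=np.radians(float(sys.argv[2])); G=float(sys.argv[3]); A=float(sys.argv[4]) if len(sys.argv)>4 else 0
dx=float(sys.argv[5]) if len(sys.argv)>5 else 0
dy=float(sys.argv[6]) if len(sys.argv)>6 else 0
c=load_wcam(n); im=cv2.imread(f"pics/{n}.png")
# tool pose from camera pose (fixed mount)
p,M,_=tool(); cw=cam("wrist"); Mc=cw[2].T@M; pc=cw[2].T@(p-cw[1]); M=c[2]@Mc; p=c[1]+c[2]@pc
o=(150,240); k=5
big=cv2.resize(im[o[0]:o[0]+120,o[1]:o[1]+160],None,fx=k,fy=k,interpolation=cv2.INTER_CUBIC)
big=np.clip((big/255.)**0.6*255,0,255).astype('uint8')
Rx=R.from_rotvec([phi,0,0]).as_matrix()
def P(x,y,z): return p+M@(Rx@np.array([-y+dy,-x+dx,G-z])/1000)
def dot(q,col):
    u=proj(c,q,1); cv2.circle(big,(int((u[0]-o[1]+.5)*k),int((u[1]-o[0]+.5)*k)),2,col,-1)
for t in np.linspace(0,2*np.pi,40):
    dot(P(9*np.cos(t),9*np.sin(t),0),(0,0,255))
    dot(P(4*np.cos(t),4*np.sin(t),-20),(0,255,0)); dot(P(2*np.cos(t),2*np.sin(t),-30),(255,255,0))
    a=np.radians(15)-A; r=23*(1+np.cos(t)); dot(P(r*np.cos(a),23*np.sin(t),8+r*np.sin(a)),(255,0,255))
for x in (-8,8):
  for y in (-6,6):
    for z in (38,12): dot(P(x,y,z),(255,255,255) if z==38 else (255,0,0))
cv2.imwrite("pics/ov2.png",big)
print("tip offset from axis mm",(Rx@np.array([0,dx,G+30])))
E
python3 ov2.py w13 -30 34
```

```text
tip offset from axis mm [ 0.         32.         55.42562584]
```

View pics/ov2.png

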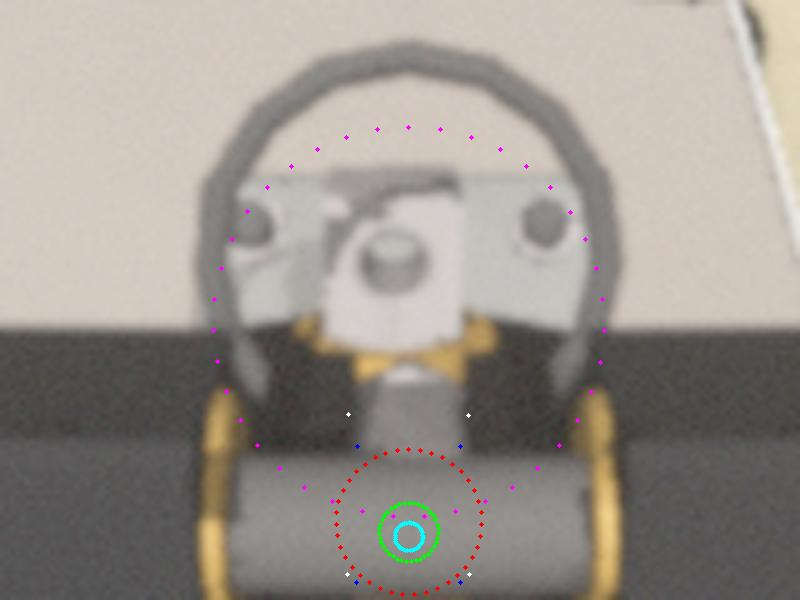

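```bash
python3 ov2.py w11 0 34; cp pics/ov2.png pics/ov2_11.png
```

```text
tip offset from axis mm [ 0.  0. 64.]
```

View pics/ov2_11.png

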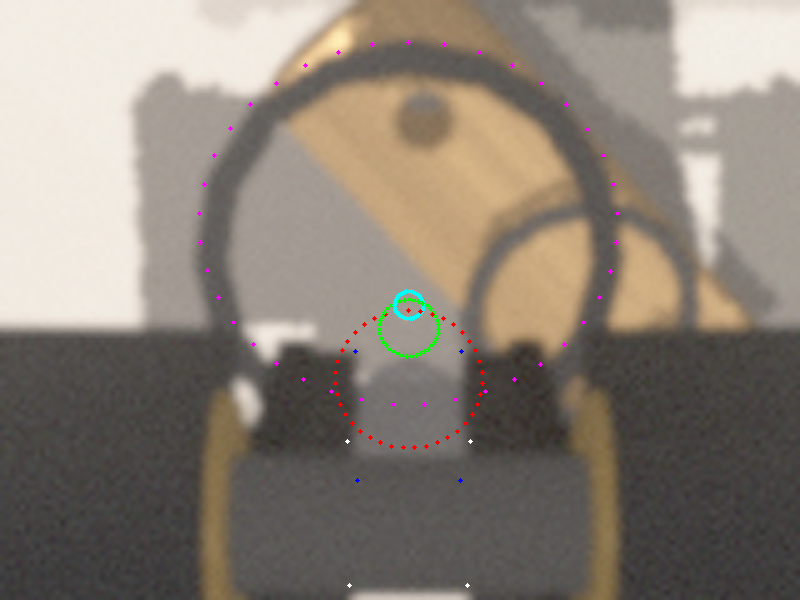

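```bash
python3 ov2.py w11 -12 34; cp pics/ov2.png pics/o1.png;  python3 ov2.py w11 -12 34 0 -3;  cp pics/ov2.png pics/o2.png; python3 ov2.py w11 0 22;  cp pics/ov2.png pics/o3.png; python3 -c "
import cv2,numpy as np
cv2.imwrite('pics/o.png',cv2.resize(np.hstack([cv2.imread(f'pics/o{i}.png')[:, 150:670] for i in (1,2,3)]),None,fx=.51,fy=.51))"
```

```text
tip offset from axis mm [ 0.         13.30634821 62.60144645]
tip offset from axis mm [ 0.         10.37190541 63.22518152]
tip offset from axis mm [ 0.  0. 52.]
```

View pics/o.png

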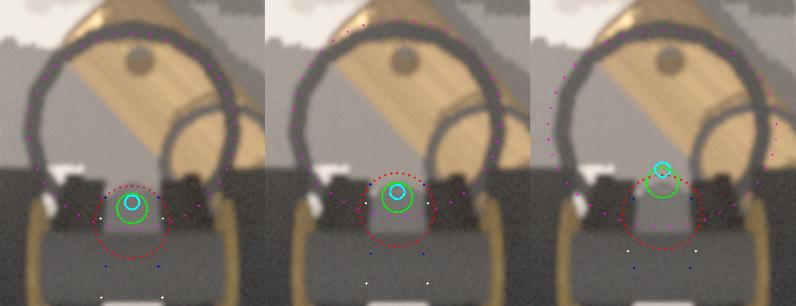

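```bash
for f in -8 -12 -16; do python3 ov2.py w13 $f 34; cp pics/ov2.png pics/o$f.png; done; python3 -c "
import cv2,numpy as np
cv2.imwrite('pics/o.png',cv2.resize(np.hstack([cv2.imread(f'pics/o{i}.png')[:, 150:670] for i in (-8,-12,-16)]),None,fx=.51,fy=.51))"
```

```text
tip offset from axis mm [ 0.          8.90707846 63.3771564 ]
tip offset from axis mm [ 0.         13.30634821 62.60144645]
tip offset from axis mm [ 0.         17.64079077 61.52074854]
```

View pics/o.png

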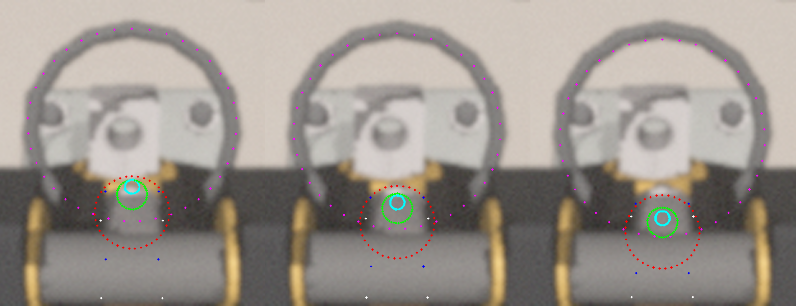

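View pics/o-12.png

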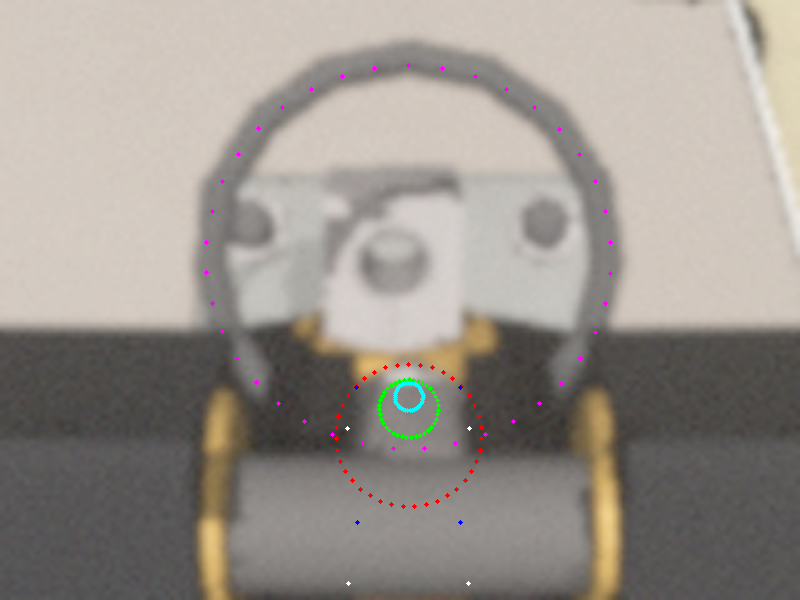

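```bash
python3 - <<'E'
from h import *
from scipy.optimize import least_squares
for n,rf,sf in (("w13",58,362),("w11",59,358),("w12",58,366)):
    c=load_wcam(n); p,M,_=tool(); cw=cam("wrist"); M=c[2]@(cw[2].T@M); p=c[1]+c[2]@(cw[2].T@(tool()[0]-cw[1]))
    def P(x,z,phi,dx,G): return p+M@(R.from_rotvec([phi,0,0]).as_matrix()@np.array([0,-x+dx,G-z])/1000)
    row=lambda q:(proj(c,q,1)[1]-150+.5)*5
    for G in (33,34):
      f=lambda v:[row(P(46*np.cos(.262),8+46*np.sin(.262),v[0],v[1],G))-rf, min(row(P(9,0,v[0],v[1],G)),row(P(9,4,v[0],v[1],G)))-sf]
      s=least_squares(f,[-.2,0],x_scale=[.1,1]); print(n,G,np.degrees(s.x[0]),s.x[1],s.fun)
E
```

```text
w13 33 -13.472162620918084 -1.22073112733622 [-2.84217094e-14 -1.13686838e-13]
w13 34 -14.240092994616415 -1.5474122503465226 [ 1.13686838e-13 -1.13686838e-13]
w11 33 -11.28204104652354 -0.5021530919809077 [-8.52651283e-14  1.13686838e-13]
w11 34 -11.96506628258316 -0.7406156557295297 [-8.52651283e-14 -1.70530257e-13]
w12 33 -15.447702718552415 -1.8307723236835207 [9.66338121e-13 3.18323146e-12]
w12 34 -16.309802862621215 -2.2480959667047116 [ 2.39879228e-11 -2.53521648e-11]
```

```bash
python3 -m crank '{"dp":[[0,0,-1],[0,0,-1],[0,0,0],[0,0,0],[0,0,0],[0,0,0],[0,0,0],[0,0,0]],"delta_rot":[[0,0,0],[0,0,0],[0.11,0,0],[0.11,0,0],[0,0,0],[0,0,0],[0,0,0],[0,0,0]]}' 0 60
python3 ov.py w14; python3 ov2.py w14 -12.6 34 0 -1.2
```

```text
time: 20.4
position: [0.5318, -0.0949, 0.2397]
tool_rot: [-2.391, 0.245, -0.099]
ft_force: [-0.6, 0.9, -0.9]
grip_width: 0.133
t 20.4 TCP in spindle mm [-0.3 -1.3 94.8] force sp [ 0.2  0.8 -1.2] grip 11.6
tip offset from axis mm [ 0.         12.79006734 62.72044465]
```

View pics/ov2.png

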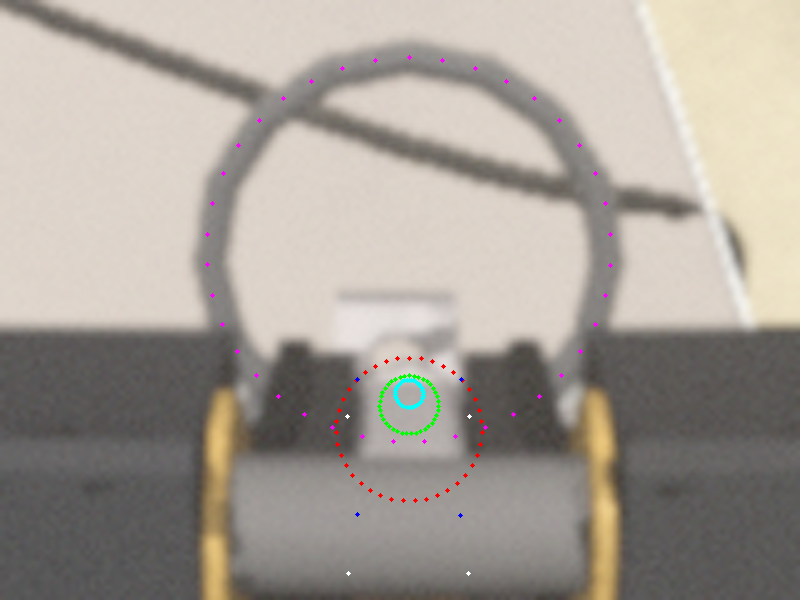

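```bash
python3 -c "
import cv2,numpy as np
im=cv2.imread('pics/w14.png')[200:245,295:350].astype(float)
im2=cv2.imread('pics/w13.png')[200:245,295:350].astype(float)
f=lambda a:cv2.resize(np.clip((a/255)**.7*255,0,255).astype('uint8'),None,fx=7,fy=7,interpolation=cv2.INTER_CUBIC)
cv2.imwrite('pics/z.png',np.hstack([f(im2),f(im)]))"
```

```text
(no output)
```

View pics/z.png

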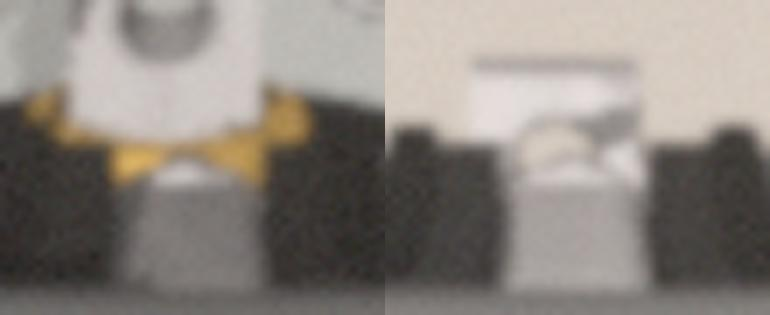

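```bash
python3 - <<'E'
from h import *
p,M,_=tool()
out=[]
for n in ("scene","side"):
    c=cam(n); im=ctrl.get_image(n); cv2.imwrite(f"pics/{n}14.png",im)
    u,v=proj(c,p+M@[0,0,.04]).astype(int); k=12
    big=cv2.resize(im[v-16:v+16,u-16:u+16],None,fx=k,fy=k,interpolation=cv2.INTER_CUBIC); ov=big.copy()
    for phi,col in ((0,(255,0,0)),(-8,(0,255,0)),(-16,(0,0,255))):
        Rx=R.from_rotvec([np.radians(phi),0,0]).as_matrix()
        for s in (-4,34,38,64):
            q=proj(c,p+M@(Rx@np.array([0,-.001,s/1000]))); cv2.circle(ov,(int((q[0]-u+16+.5)*k),int((q[1]-v+16+.5)*k)),3,col,-1)
    out.append(np.hstack([big,ov]))
cv2.imwrite("pics/z.png",np.vstack(out)[:,:])
print(np.vstack(out).shape)
E
```

```text
(768, 768, 3)
```

View pics/z.png

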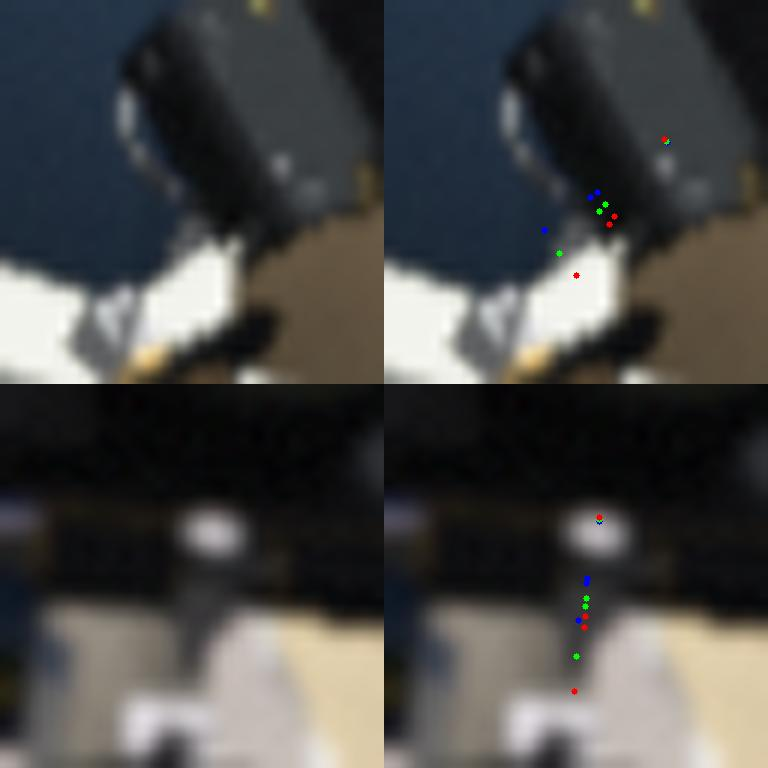

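```bash
python3 - <<'E'
from h import *
p,M,_=tool(); c=cam("scene"); im=cv2.imread("pics/scene14.png"); u,v=proj(c,p+M@[0,0,.04]).astype(int)
g=im[v-16:v+16,u-16:u+16]
print(u,v); print(cv2.cvtColor(g,cv2.COLOR_BGR2GRAY)[12:30,5:24])
b=np.clip((g.astype(float)-150)*2.5,0,255).astype('uint8')
cv2.imwrite("pics/z.png",np.hstack([cv2.resize(g,None,fx=12,fy=12,interpolation=cv2.INTER_NEAREST),cv2.resize(b,None,fx=12,fy=12,interpolation=cv2.INTER_NEAREST)]))
E
```

```text
372 169
[[ 43  44  42  44  44  57  92  53  31  17  14  13  12  19  26  33  52  62
   68]
 [ 42  43  43  43  45  50  75  60  41  18  18  15  14  14  19  30  39  73
  113]
 [ 42  43  43  43  44  44  47  52  50  39  20  16  15  16  18  25  33  58
   93]
 [ 42  42  43  41  44  44  42  43  47  67  38  20  14  15  16  18  30  36
   57]
 [ 41  42  41  42  42  42  43  40  41  58  38  29  17  16  15  17  25  30
   44]
 [ 41  40  40  43  41  43  41  38  40  41  42  35  21  16  12  17  20  28
   37]
 [ 39  40  40  39  39  41  40  38  38  44  67  67  43  20  14  27  30  24
   30]
 [ 40  39  37  40  40  42  39  38  39  51  85  80  69  34  57  38  34  20
   24]
 [ 40  39  40  39  40  40  38  38  45  77  92 107 159 105 149  64  29  29
   35]
 [ 41  38  38  40  39  39  37  38  45  91 147 208 227 208 142  51  38  67
   73]
 [ 39  40  37  39  40  40  38  42  80 148 220 237 240 235 153  59  68  83
   86]
 [ 88  70  48  41  53  74  57  99 174 223 239 241 242 237 156  80  82  85
   86]
 [212 175  97  84 120 173 125 208 231 240 241 242 242 238 147  85  81  81
   83]
 [239 222 131 180 179 169 149 234 241 242 242 242 242 234 140  63  51  56
   75]
 [238 177 115 181 176 126 159 231 240 241 241 238 234 173  92  32  21  25
   56]
 [233 129 100 137 174 121 177 227 235 236 232 177 160  77  33  18  15  25
   62]
 [189 112  98 102 140 130 190 212 217 176 161  81  58  25  16  15  17  33
   74]
 [216 129 102  96 105 124 203 211 166  88  62  31  21  22  14  18  30  61
   76]]
```

View pics/z.png

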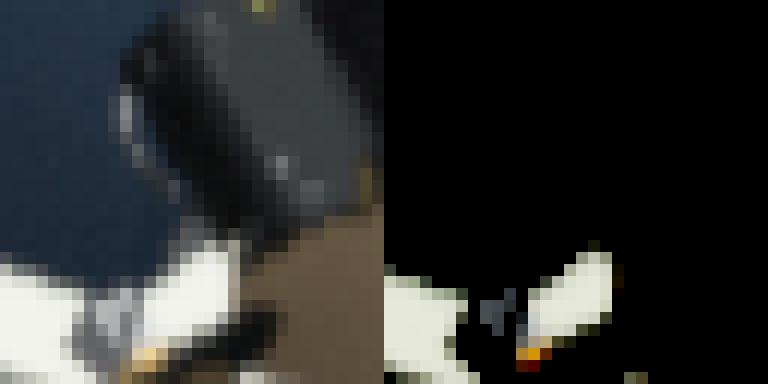

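```bash
cat >> h.py <<'E'
def tosp2(x,y,z,ex=0.22):
    insp(); F=frame(); T=np.column_stack([-F[:,1],-F[:,0],-F[:,2]])@R.from_rotvec([ex,0,0]).as_matrix(); rowsum(O+F@np.array([x,y,z])/1000,T)
E
python3 -c "
from h import *
tosp2(-0.7,0,68)"
```

```text
t 20.55 TCP in spindle mm [-0.9 -1.1 94.6] force sp [-1.1  0.9 -0.4] grip 11.6
dp cm [-0.12  0.55  2.6 ]
rot [ 0.003 -0.004 -0.002]
```

```bash
python3 -m crank '{"dp":[[-0.1,0.1,0.5],[0,0.15,0.7],[0,0.15,0.7],[0,0.1,0.5],[0,0.05,0.2],[0,0,0],[0,0,0],[0,0,0]],"delta_rot":[[0.003,-0.004,-0.002],[0,0,0],[0,0,0],[0,0,0],[0,0,0],[0,0,0],[0,0,0],[0,0,0]]}' 0 60
python3 -c "
from h import *
tosp2(-0.7,0,60)"; python3 ov.py w15
```

```text
time: 21.35
position: [0.5333, -0.0829, 0.2161]
tool_rot: [-2.387, 0.245, -0.095]
ft_force: [0.5, -0.7, -0.1]
grip_width: 0.131
t 21.35 TCP in spindle mm [-1.7 -0.3 68.3] force sp [-0.5 -0.6  0.2] grip 11.4
dp cm [-0.03  0.08  0.83]
rot [-0.001 -0.001 -0.001]
t 21.35 TCP in spindle mm [-1.7 -0.3 68.3] force sp [-0.5 -0.6  0.2] grip 11.4
```

View pics/w15_raw.png

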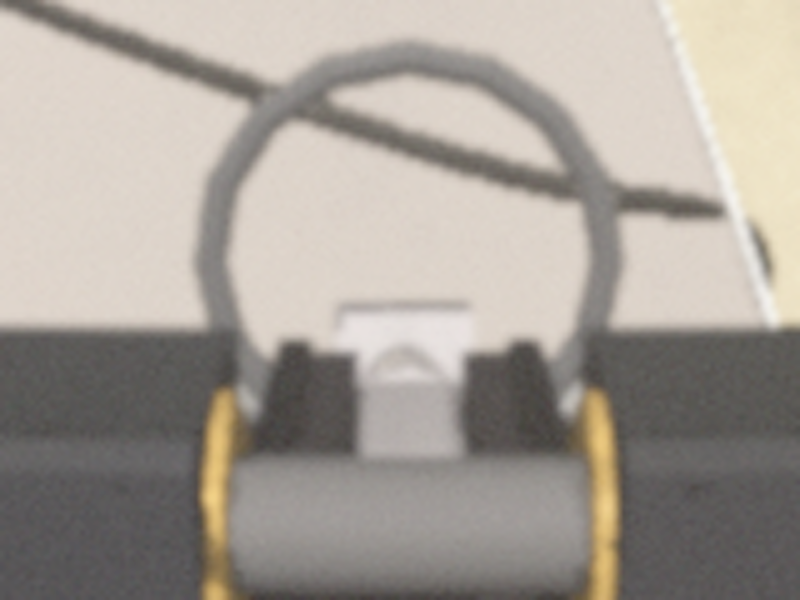

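```bash
python3 -m crank '{"dp":[[-0.07,-0.05,0.2],[0,0.04,0.2],[0,0.04,0.2],[0,0.04,0.2],[0,0,0],[0,0,0],[0,0,0],[0,0,0]],"delta_rot":[[0,0,0],[0,0,0],[0,0,0],[0,0,0],[0,0,0],[0,0,0],[0,0,0],[0,0,0]]}' 0 60
python3 -c "
from h import *
tosp2(-0.7,0.4,52)"
```

```text
time: 22.2
position: [0.5334, -0.0781, 0.2092]
tool_rot: [-2.387, 0.245, -0.095]
ft_force: [-0.3, -2.2, -2.8]
grip_width: 0.13
t 22.2 TCP in spindle mm [-1.   0.6 60. ] force sp [-3.2 -0.2 -1.3] grip 11.3
dp cm [0.02 0.14 0.78]
rot [-0.001 -0.001 -0.002]
```

```bash
python3 -m crank '{"dp":[[0,0.12,0],[0,0.04,0.2],[0,0.04,0.2],[0,0,0],[0,0,0],[0,0,0],[0,0,0],[0,0,0]],"delta_rot":[[0,0,0],[0,0,0],[0,0,0],[0,0,0],[0,0,0],[0,0,0],[0,0,0],[0,0,0]]}' 0 60
python3 -c "
from h import *
tosp2(-0.7,0.4,52)"
```

```text
time: 23.0
position: [0.5337, -0.0765, 0.205]
tool_rot: [-2.387, 0.244, -0.095]
ft_force: [0.5, -1.8, -3.9]
grip_width: 0.131
t 23.0 TCP in spindle mm [-1.7  0.6 55.5] force sp [-3.4 -0.8 -2.6] grip 11.4
dp cm [ 0.02 -0.02  0.37]
rot [-0.001 -0.001 -0.001]
```

```bash
python3 -m crank '{"dp":[[0,0.1,0],[0,0.04,0.2],[0,0.04,0.2],[0,0.04,0.2],[0,0,0],[0,0,0],[0,0,0],[0,0,0]],"delta_rot":[[0,0,0],[0,0,0],[0,0,0],[0,0,0],[0,0,0],[0,0,0],[0,0,0],[0,0,0]]}' 0 60
python3 ov.py w16; python3 -c "
from h import *
tosp2(-0.7,0.4,34)"
```

```text
time: 23.8
position: [0.5342, -0.0738, 0.1994]
tool_rot: [-2.386, 0.244, -0.095]
ft_force: [0.3, -0.7, -0.9]
grip_width: 0.131
t 23.8 TCP in spindle mm [-2.2  0.7 49.3] force sp [-1.  -0.5 -0.5] grip 11.4
t 23.85 TCP in spindle mm [-2.2  0.7 49.3] force sp [-0.4 -0.1 -1.6] grip 11.6
dp cm [0.03 0.19 1.53]
rot [-0.002 -0.    -0.001]
```

View pics/w16_raw.png

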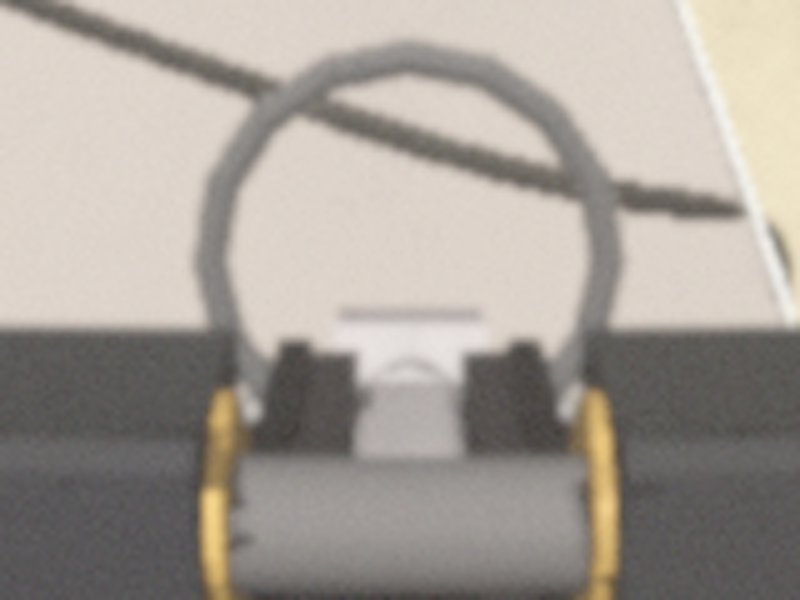

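```bash
python3 -m crank '{"dp":[[0,0.04,0.2],[0,0.04,0.2],[0,0.04,0.2],[0,0.04,0.2],[0,0.04,0.2],[0,0,0],[0,0,0],[0,0,0]],"delta_rot":[[0,0,0],[0,0,0],[0,0,0],[0,0,0],[0,0,0],[0,0,0],[0,0,0],[0,0,0]]}' 0 60
python3 -c "
from h import *
tosp2(-2.5,0.4,34)"
```

```text
time: 24.65
position: [0.5353, -0.0689, 0.1906]
tool_rot: [-2.386, 0.244, -0.095]
ft_force: [0.2, 0.7, -2.0]
grip_width: 0.134
t 24.65 TCP in spindle mm [-2.2  0.6 39.2] force sp [-0.4 -0.  -2.1] grip 11.7
dp cm [0.02 0.15 0.5 ]
rot [-0.001 -0.001 -0.001]
```

```bash
python3 -m crank '{"dp":[[0,0.03,0.15],[0,0.03,0.15],[0,0.03,0.15],[0,0.02,0.1],[0,0,0],[0,0,0],[0,0,0],[0,0,0]],"delta_rot":[[0,0,0],[0,0,0],[0,0,0],[0,0,0],[0,0,0],[0,0,0],[0,0,0],[0,0,0]]}' 0 60
python3 ov.py w17; python3 -c "
from h import *
tosp2(-2.5,0.4,33)"
```

```text
time: 25.45
position: [0.5359, -0.0663, 0.1864]
tool_rot: [-2.386, 0.244, -0.095]
ft_force: [-2.7, -2.7, 5.0]
grip_width: 0.135
t 25.45 TCP in spindle mm [-2.   0.5 34.3] force sp [-0.3  2.1  5.9] grip 11.7
t 25.5 TCP in spindle mm [-2.   0.5 34.3] force sp [0.5 1.7 6.5] grip 11.6
dp cm [0.01 0.07 0.11]
rot [-0.002 -0.001 -0.001]
```

View pics/w17_raw.png

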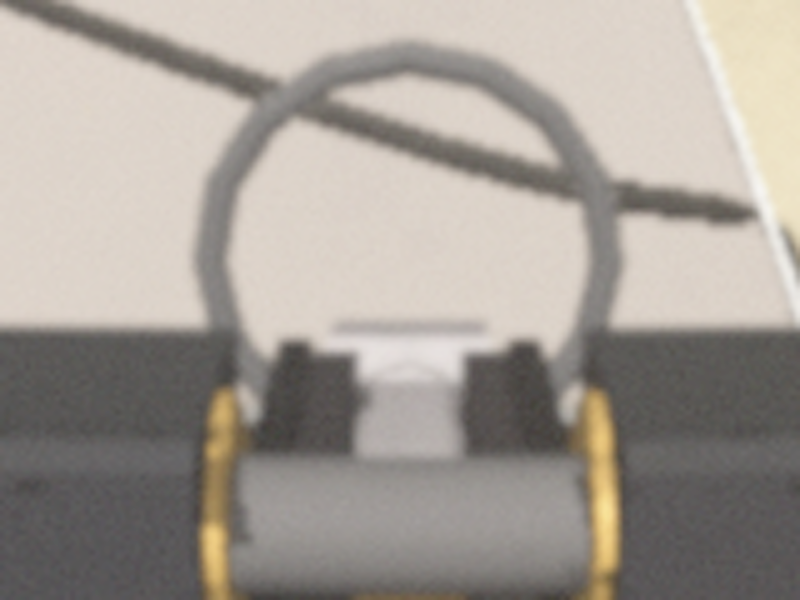

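```bash
python3 -m crank '{"dp":[[0,0.02,0.1],[0,0.02,0.1],[0,0,0],[0,0,0],[0,0,0],[0,0,0],[0,0,0],[0,0,0]],"delta_rot":[[0,0,0],[0,0,0],[0,0,0],[0,0,0],[0,0,0],[0,0,0],[0,0,0],[0,0,0]]}' 0 60
python3 -c "
from h import *
tosp2(-2.5,0.4,33)"
```

```text
time: 26.3
position: [0.536, -0.0663, 0.1863]
tool_rot: [-2.386, 0.245, -0.095]
ft_force: [-7.3, -7.7, 15.4]
grip_width: 0.133
t 26.3 TCP in spindle mm [-2.   0.4 34.1] force sp [-0.1  5.6 17.8] grip 11.6
dp cm [-0.    0.07  0.09]
rot [-0.002 -0.001 -0.002]
```

```bash
python3 -m crank '{"dp":[[0,-0.03,-0.15],[0,0,0],[0,0,0],[0,0,0],[0,0,0],[0,0,0],[0,0,0],[0,0,0]],"delta_rot":[[0,0,0],[0,0,0],[0,0,0],[0,0,0],[0,0,0],[0,0,0],[0,0,0],[0,0,0]]}' 3.2 20
python3 -c "
from h import *
tosp2(-2.5,0.4,33)"; python3 ov.py w18
python3 -m crank '{"dp":[[0,0,-1],[0,0,-1],[0,0,-2],[0,0,-2],[0,0,0],[0,0,0],[0,0,0],[0,0,0]],"delta_rot":[[0,0,0],[0,0,0],[0,0,0],[0,0,0],[-0.11,0,0],[-0.11,0,0],[0,0,0],[0,0,0]]}' 3.2 20
python3 ov.py w19; python3 -c "
from h import *
tosp2(30,0,60,0)"
```

```text
time: 27.1
position: [0.5359, -0.0657, 0.1853]
tool_rot: [-2.386, 0.244, -0.095]
ft_force: [0.5, 0.1, -0.0]
grip_width: 0.368
t 27.1 TCP in spindle mm [-2.   0.6 33. ] force sp [ 0.2 -0.4 -0.1] grip 32.0
dp cm [ 0.02  0.05 -0.01]
rot [-0.001 -0.001 -0.001]
t 27.1 TCP in spindle mm [-2.   0.6 33. ] force sp [ 0.2 -0.4 -0.1] grip 32.0
time: 27.95
position: [0.5278, -0.1057, 0.23]
tool_rot: [-2.605, 0.265, -0.072]
ft_force: [-0.1, 0.3, -0.0]
grip_width: 0.369
t 27.95 TCP in spindle mm [-15.    0.6  92.1] force sp [ 0.2  0.1 -0.1] grip 32.1
t 28.0 TCP in spindle mm [-16.2   0.8  91.8] force sp [-1.1  0.   1.3] grip 32.0
dp cm [ 0.07 -4.61  3.19]
rot [-0.002 -0.    -0.003]
```

View pics/w18_raw.png

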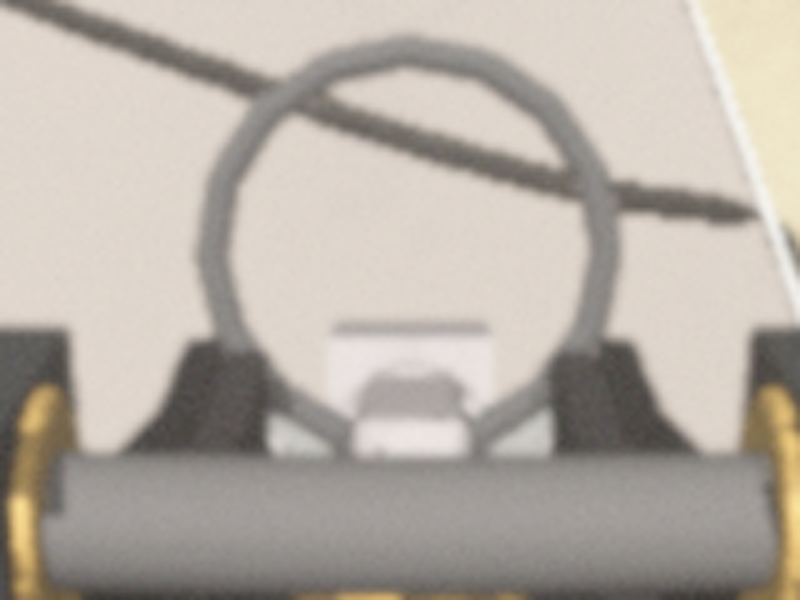

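View pics/w19_raw.png

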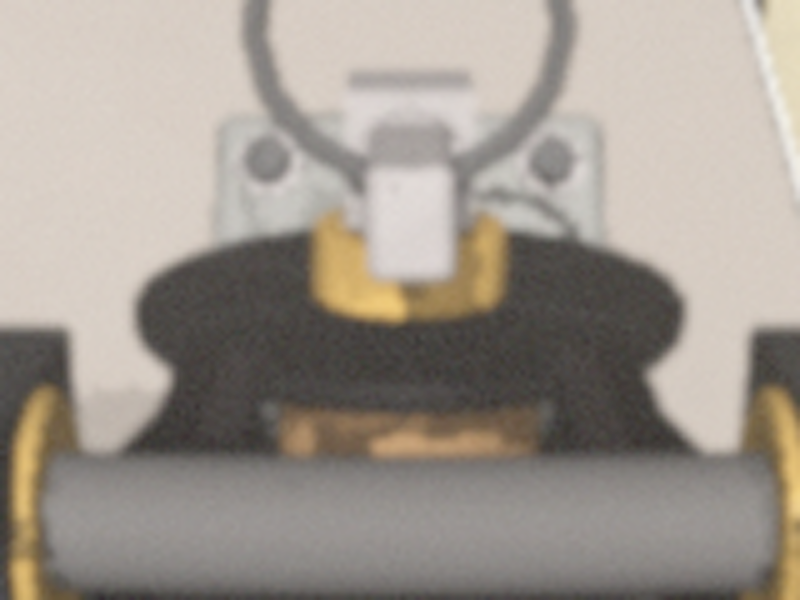

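```bash
python3 -m crank '{"dp":[[0,-2.3,0],[0,-2.2,0],[0,0,1],[0,0,1],[0,0,1],[0,0,0],[0,0,0],[0,0,0]],"delta_rot":[[0,0,0],[0,0,0],[0,0,0],[0,0,0],[0,0,0],[0,0,0],[0,0,0],[0,0,0]]}' 3.2 20
python3 -c "
from h import *
tosp2(27,0.4,-4,0)"; python3 ov.py w20
```

```text
time: 28.8
position: [0.5388, -0.0532, 0.2261]
tool_rot: [-2.605, 0.268, -0.071]
ft_force: [-0.0, -0.2, 0.7]
grip_width: 0.368
t 28.8 TCP in spindle mm [29.4  0.3 61.9] force sp [ 0.2 -0.   0.7] grip 32.1
dp cm [-0.01  0.25  6.59]
rot [-0.001 -0.001 -0.002]
t 28.8 TCP in spindle mm [29.4  0.3 61.9] force sp [ 0.2 -0.   0.7] grip 32.1
```

View pics/w20.png

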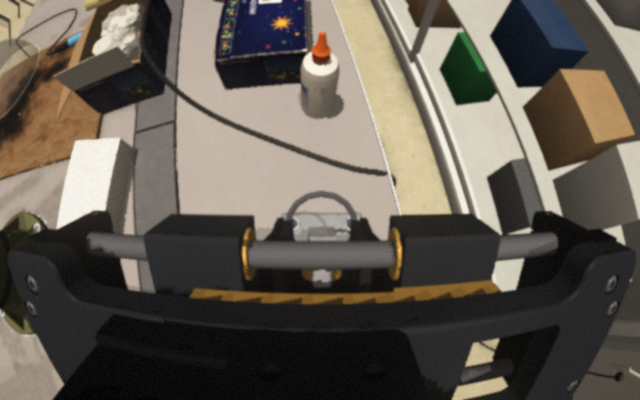

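```bash
python3 -m crank '{"dp":[[0,0,1],[0,0,0.8],[0,0,0.8],[0,0,0.8],[0,0,0.8],[0,0,0.6],[0,0,0],[0,0,0]],"delta_rot":[[0,0,0],[0,0,0],[0,0,0],[0,0,0],[0,0,0],[0,0,0],[0,0,0],[0,0,0]]}' 3.2 20
python3 -c "
from h import *
tosp2(27,0.4,-4,0)"; python3 ov.py w21
```

```text
time: 29.65
position: [0.5435, -0.029, 0.1845]
tool_rot: [-2.605, 0.266, -0.071]
ft_force: [-0.6, -0.3, -0.1]
grip_width: 0.366
t 29.65 TCP in spindle mm [30.   0.5 13.5] force sp [-0.4  0.5  0.1] grip 31.9
dp cm [0.01 0.31 1.75]
rot [-0.001 -0.    -0.001]
t 29.65 TCP in spindle mm [30.   0.5 13.5] force sp [-0.4  0.5  0.1] grip 31.9
```

View pics/w21_raw.png

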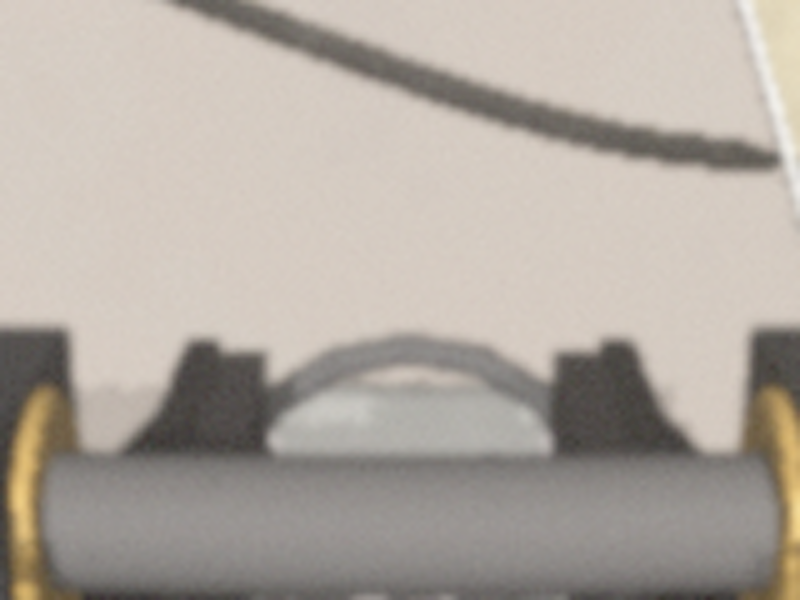

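```bash
python3 -m crank '{"dp":[[0,0.1,0.5],[0,0.2,0.5],[0,0.2,0.5],[0,0.2,0.25],[0,0.2,0],[0,0.2,0],[0,0,0],[0,0,0]],"delta_rot":[[0,0,0],[0,0,0],[0,0,0],[0,0,0],[0,0,0],[0,0,0],[0,0,0],[0,0,0]]}' 3.2 20
python3 -c "
from h import *
tosp2(12,0.4,-4,0)"; python3 ov.py w22
```

```text
time: 30.5
position: [0.5434, -0.0301, 0.1639]
tool_rot: [-2.605, 0.267, -0.071]
ft_force: [-0.1, 0.2, 0.3]
grip_width: 0.371
t 30.5 TCP in spindle mm [18.7  0.5 -3.8] force sp [0.3 0.2 0.2] grip 32.2
dp cm [0.01 0.67 0.02]
rot [-0.001 -0.001 -0.002]
t 30.5 TCP in spindle mm [18.7  0.5 -3.8] force sp [0.3 0.2 0.2] grip 32.2
```

View pics/w22_raw.png

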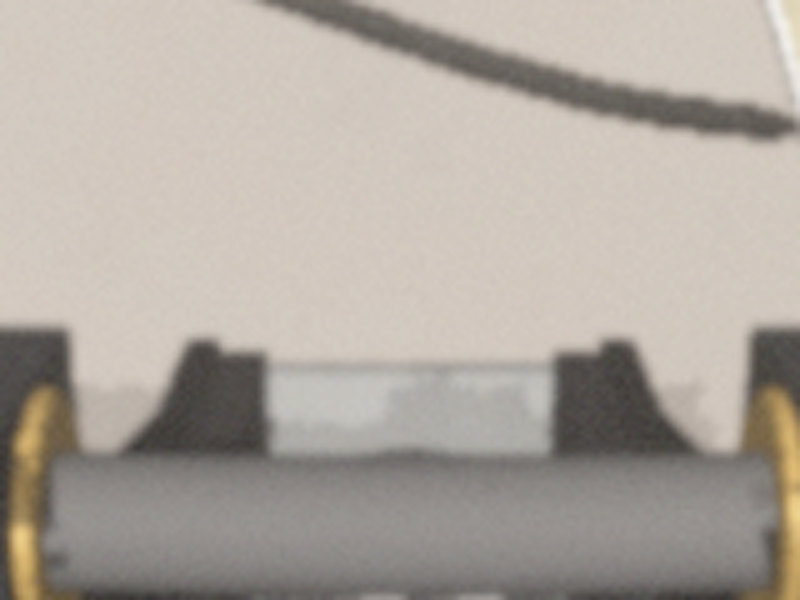

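```bash
python3 -m crank '{"dp":[[0,0.2,0],[0,0.2,0],[0,0.2,0],[0,0.15,0],[0,0,0],[0,0,0],[0,0,0],[0,0,0]],"delta_rot":[[0,0,0],[0,0,0],[0,0,0],[0,0,0],[0,0,0],[0,0,0],[0,0,0],[0,0,0]]}' 3.2 20
python3 -c "
from h import *
tosp2(12,0.4,-4,0)"
```

```text
time: 31.35
position: [0.5422, -0.0356, 0.1604]
tool_rot: [-2.604, 0.266, -0.071]
ft_force: [0.4, 4.4, 2.2]
grip_width: 0.366
t 31.35 TCP in spindle mm [12.2  0.5 -4. ] force sp [ 4.9  0.5 -0.3] grip 31.8
dp cm [0.01 0.02 0.  ]
rot [-0.002 -0.    -0.001]
```

```bash
python3 -m crank '{"dp":[[0,0.1,0],[0,0.05,0],[0,0,0],[0,0,0],[0,0,0],[0,0,0],[0,0,0],[0,0,0]],"delta_rot":[[0,0,0],[0,0,0],[0,0,0],[0,0,0],[0,0,0],[0,0,0],[0,0,0],[0,0,0]]}' 3.2 20
python3 -c "
from h import *
tosp2(12,0.4,-4,0)"
```

```text
time: 32.15
position: [0.5422, -0.0357, 0.1603]
tool_rot: [-2.603, 0.264, -0.071]
ft_force: [-0.5, 6.0, 5.0]
grip_width: 0.367
t 32.15 TCP in spindle mm [12.   0.5 -4. ] force sp [7.5 1.7 1.4] grip 31.9
dp cm [0.01 0.   0.  ]
rot [-0.004  0.    -0.   ]
```

```bash
python3 -m crank '{"dp":[[0,-1.5,0],[0,-1,0],[0,0,-2],[0,0,-3],[0,0,-3],[0,0,-3],[0,0,0],[0,0,0]],"delta_rot":[[0,0,0],[0,0,0],[0,0,0],[0,0,0],[0,0,0],[0,0,0],[0,0,0],[0,0,0]]}' 3.2 20
python3 -m crank '{"dp":[[-3,1.5,0],[-3.5,1.5,0],[-3.5,1,0],[0,0,0],[0,0,0],[0,0,0],[0,0,0],[0,0,0]],"delta_rot":[[0,0,0],[0,0,0],[0,0,0],[0,0,0],[0,0,0],[0,0,0],[0,0,0],[0,0,0]]}' 3.2 20
python3 -c "
from h import *
insp(); c,im=wshot('w23'); u,v=proj(c,O,1).astype(int); print(u,v); cv2.imwrite('pics/w23c.png',cv2.resize(im[v-60:v+50,u-60:u+70],None,fx=6,fy=6,interpolation=cv2.INTER_CUBIC))"
```

```text
time: 32.95
position: [0.5351, -0.0708, 0.2671]
tool_rot: [-2.607, 0.267, -0.072]
ft_force: [0.6, 0.1, -0.1]
grip_width: 0.369
time: 33.75
position: [0.4308, -0.0835, 0.2472]
tool_rot: [-2.604, 0.264, -0.071]
ft_force: [0.5, 0.7, 0.5]
grip_width: 0.368
t 33.75 TCP in spindle mm [ -4.5 100.  105.8] force sp [ 1.  -0.3  0.1] grip 32.0
436 190
```

View pics/w23c.png

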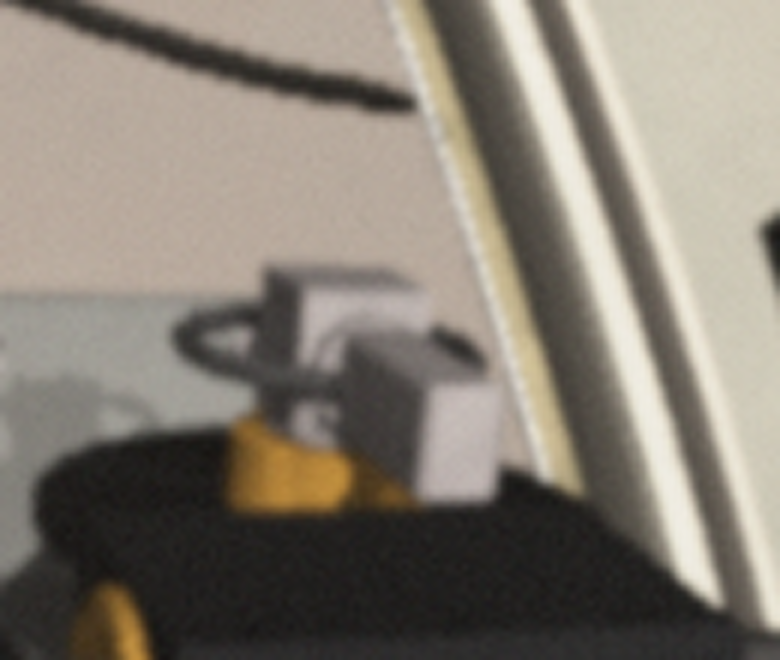

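```bash
python3 - <<'E'
from h import *
c=load_wcam("w23"); im=cv2.imread("pics/w23.png"); F=frame(); k=6
outs=[]
for ang in (1.83,1.45):
    big=cv2.resize(im[130:240,376:506],None,fx=k,fy=k,interpolation=cv2.INTER_CUBIC)
    def dot(x,y,z,col):
        u=proj(c,O+F@np.array([x,y,z])/1000,1); cv2.circle(big,(int((u[0]-376+.5)*k),int((u[1]-130+.5)*k)),2,col,-1)
    for t in np.linspace(0,2*np.pi,60):
        r=23*(1+np.cos(t)); a=.262-ang
        dot(r*np.cos(a),23*np.sin(t),8+r*np.sin(a),(255,0,255)); dot(9*np.cos(t),9*np.sin(t),0,(0,0,255)); dot(9*np.cos(t),9*np.sin(t),4,(0,160,255))
    for x in (-8,8):
        for y in (-6,6): dot(x,y,38,(0,255,0))
    for y in (-10,10): dot(11,y,0,(255,255,0))
    outs.append(big[150:560,100:560])
cv2.imwrite("pics/z.png",cv2.resize(np.hstack(outs),None,fx=.86,fy=.86))
E
```

```text
(no output)
```

View pics/z.png

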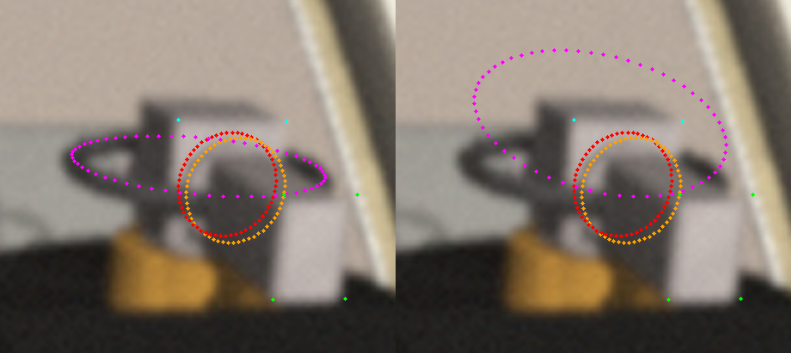

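```bash
python3 -c "
from bench import ctrl
s=ctrl.get_state(); print(s['time'],s['ft_force'],s['qd'].max()); print(ctrl.close_job())"
```

```text
33.8 [ 0.23632205 -0.16726847  0.38969073] 0.006318930272631732
the job is handed in; nothing more can be done
None
```

I finished the task and handed the job in at 33.8 s. The simulator reports no verdict, so this rests on my own checks.

- **Reel:** I pushed it down the spindle with the closed fingers until it stopped hard. At the stop, the force rose to 19 N for 0.6 mm of travel. My estimate puts the flange 23 mm behind the hole, against 24 mm expected at home, so within 3 mm. I did not measure the reel again after that.
- **Linchpin:** I took the thinner pin, the one with the smaller ring, from the block. It turned about 12° in the grip, so I tilted the hand by the same amount before inserting it. My estimates of that turn disagreed, ranging from about 10° to 16°. The pin went in with low forces, and the shoulder seated firmly at about 18 N. In the last wrist picture, the released pin's head top matched the outline expected for a seated pin to within about 2 mm.
- **Ring:** I swung it over the spindle end with the opened fingers until it stopped at 7.5 N. It matches the outline drawn for 1.83 rad, fully over. An outline drawn at 1.45 rad clearly does not match.
- **At hand-in:** The arm was clear of everything and at rest, with about 0.5 N on the wrist. The thicker linchpin was still in the block when I last saw it, just after lifting the thinner one. I saw no contact with the other things on the desk, but I did not measure their positions again.

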